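Make up the two wheel kits: pickup and trailer

TASK

Make up the two wheel kits in the steel trays: for the pickup, lay the extension bar in the big compartment of the longer tray and stand the deep socket in that tray's small compartment; for the trailer, stand the short socket in the small compartment of the shorter tray and the cup of valve caps in that tray's bigger compartment. The spray can standing in front of the cup in the plywood bay has to be shifted to get the cup out, so stand it back on the same spot when you are done. Keep the cup and the can upright all the while, leave the large hub socket on the rail, and let go of everything.

Things in the scene. Friction and masses are not known exactly. Their poses are not given: they have to be found in the camera images.
- deep_socket: Deep socket: the tallest and slim one of the three steel sockets on the orange rail, an upright tube 30 mm in diameter and 80 mm high, 0.2 kg. Origin: centre of its underside; z up along its axis. At the start it stands over one of the rail's studs, which reaches 10 mm up into it with about 2.5 mm play; lift it straight up.
- short_socket: Short socket: the shortest of the three steel sockets on the rail, an upright tube 30 mm in diameter and 42 mm high, 0.11 kg. Origin: centre of its underside; z up along its axis. Stands over a stud like the deep socket.
- hub_socket: Large hub-nut socket: the thickest steel socket on the rail, 44 mm in diameter and 55 mm high, 0.3 kg. Not wanted for either kit; it stays standing on its stud. Origin: centre of its underside; z up.
- extension_bar: Chrome extension bar lying loose on the shelf on the robot's side of the socket rail, 125 mm long, 0.25 kg. Origin: on its axis at mid-length, 11 mm above what it lies on; x along the axis to the square drive end. Round shaft 14 mm in diameter from x = -32 to +36 mm; hexagonal parts 22 mm across flats at both ends keep it from rolling.
- cap_cup: Blue hard silicone cup filled with black valve caps to about 4 mm below the rim, 48 mm in diameter, 45 mm high, about 0.07 kg. Origin: centre of its underside; z up. Stands in the plywood bay behind the spray can, about 11 mm from either side wall and 36 mm from the back wall, with some 8 mm between cup and can.
- spray_can: Plain grey aerosol can, 52 mm in diameter, with a black cap 50 mm in diameter over the top 33 mm; 145 mm high in all, about 0.3 kg. Origin: centre of its underside; z up. Stands in the plywood bay between its open mouth and the cup, about 9 mm from either side wall.
- long_tray: Longer steel kit tray, fixed to the shelf, 224 (x) by 115 mm (y), walls 20 mm high (rolled rim to 22 mm), 2.5 mm thick, floor 3 mm thick. Origin: centre of its underside; z up. A cross wall divides it: the big compartment, 155 mm long (x), 110 mm wide, has its centre at x = -32 mm, y = 0; the small one, 62 mm long, 110 mm wide, at x = +79 mm, y = 0.
- short_tray: Shorter steel kit tray, fixed to the shelf, 150 (x) by 115 mm (y), walls 20 mm high (rim to 22 mm), floor 3 mm thick. Origin: centre of its underside; z up. A cross wall divides it: the bigger compartment, 80 mm long (x), 110 mm wide, has its centre at x = -32 mm, y = 0; the small one, 62 mm long, 110 mm wide, at x = +41 mm, y = 0.
- socket_rail: Orange plastic rail fixed to the shelf, 34 (x) by 172 (y) by 12 mm high, with five studs 11 mm square, 10 mm high, in a row along y at 35 mm spacing; the three sockets stand over the first, middle and last stud (y = -70, 0, +70 mm, in any order), undersides on the rail's top. Origin: centre of its underside; z up.
- bay: Low plywood stall fixed to the shelf, 170 (x) by 90 mm (y); floor 6 mm thick, side and back walls 10 mm thick, tops 50 mm above the shelf; inside 70 mm wide, open at its -x end. Origin: centre of underside; x points from the mouth (-85 mm) to the back wall (inner face +75 mm). Can at x about -43, cup +15 mm. Before the mouth the shelf is bare to x = -195 mm, 90 mm wide: room for the can at -165.

How it is judged (in metres and radians):
At the end, for the whole second after the job is handed in: Bar flat on the floor of the longer tray's big compartment, sockets and cup upright on the floors of theirs (each within 19 mm of the centre lengthwise); can within 15 mm and hub socket within 10 mm of their starts; sockets, cup, can upright to 0.12 rad; all released, at rest (x of extension_bar in the frame of long_tray between -0.052 and -0.012 m and y of extension_bar in the frame of long_tray between -0.046 and 0.046 m and z of extension_bar in the frame of long_tray between -0.002 and 0.02 m and angle between extension_bar's own x axis and vertical between 1.47 and 1.67 rad and x of deep_socket in the frame of long_tray between 0.06 and 0.098 m and y of deep_socket in the frame of long_tray between -0.042 and 0.042 m and z of deep_socket in the frame of long_tray between -0.002 and 0.007 m and angle between each of deep_socket, short_socket, cap_cup, spray_can, hub_socket's own z axis and vertical below 0.12 rad and x of short_socket in the frame of short_tray between 0.022 and 0.06 m and y of short_socket in the frame of short_tray between -0.042 and 0.042 m and z of short_socket in the frame of short_tray between -0.002 and 0.007 m and x of cap_cup in the frame of short_tray between -0.051 and -0.013 m and y of cap_cup in the frame of short_tray between -0.033 and 0.033 m and z of cap_cup in the frame of short_tray between -0.002 and 0.007 m and distance of spray_can from where it was at the start of the episode below 0.015 m and distance of hub_socket from where it was at the start of the episode below 0.01 m and linear speed of each of extension_bar, deep_socket, short_socket, cap_cup, spray_can, hub_socket below 0.02 m/s and angular speed of each of extension_bar, deep_socket, short_socket, cap_cup, spray_can, hub_socket below 0.3 rad/s); the robot touches nothing.
It fails at once if the cup of valve caps is tipped (angle between cap_cup's own z axis and vertical above 0.7 rad).
It fails at once if the spray can is tipped over (angle between spray_can's own z axis and vertical above 0.7 rad).
It fails at once if the hub socket is taken off its stud (distance of hub_socket from where it was at the start of the episode above 0.02 m).
It also fails if it takes over 138 s, if anything falls off the work surface, if the arm or the gripper's body presses on something with over 40 N, if the wrist force passes 120 N, or if a joint passes its speed limit or range.

ROBOT

A 6-joint arm with a two-finger parallel gripper is mounted at the origin on the work surface. World frame = base frame: x ahead of the robot, y to its left, z up, the work surface at z = 0. Lengths are in m, angles in degrees, forces in N, time in s.
With the tool pointing down it reaches from about 0.375 to 0.9 m from the base axis. Payload 3.1 kg.
Tool frame: the origin (TCP) lies midway between the tips of the shut fingers; the grasp point (between the pads) lies 19 mm behind it; x points along the fingers, z is the direction in which the jaws open and shut, and the axes are right-handed (so a half turn about x gives the same grasp; the last joint's range is limited). The gripper opens to 87 mm and grips with 3 to 60 N. Pads are 19 mm wide; open, the fingers measure 117 mm over their backs; the gripper's body (75 mm by 190 mm) begins 51 mm behind the grasp point.
Start: joints at [-84.196, 30.224, 82.088, -0, 67.689, -10.227], TCP at [0.173, -0.601, 0.223] pointing down, gripper open.
Joint ranges: [-176.69, 176.69], [-43.24, 126.21], [12.49, 139.97], [-82, 262], [0, 151.66], [-163.58, 163.58]. Speed limits (degrees/s): [159.86, 159.86, 180, 180, 180, 180].

INTERFACE

Orientations are given as a 3x3 rotation matrix whose columns are the frame's x, y, z axes.
In Python, from rig import * gives the robot as it stands.
- The arm moves only by the tool play_rows, never from a script. Its argument "rows" is a list that holds one entry, the list of rows, each a list of 7 numbers: the shift along the tool's x, y, z in m, then the turn, a rotation vector about the tool's x, y, z in degrees, then the finger opening in m, from 0 to 0.087. A call has 1 to 12 rows; each row is the pose to reach, as a shift and turn from the pose commanded when the call began, along the tool's axes at that moment; what a row does not reach only later rows make up. A row lasts 1/10 s, in which the tool goes at most 50 mm and 8.59 degrees, less where a joint would pass 70% of its speed; a pose out of reach is approached as far as the arm can. A call with a gripper value outside its range is refused whole. The fingers move at their own pace and stop on an object; the grip force is fixed at half the most. Time passes only in rows, so rows that repeat a pose let the fingers close. It gives the time, the measured TCP pose, the force and the opening at its end, in the units of the state.
- read_state(): the state, without advancing time (a new reading comes with each control period).
- capture(name): name is "side" or "top"; returns a dict with "pixels" (480x640x3 uint8, red, green, blue), "intrinsics" (3x3 intrinsics, pixels), "rvec" (rotation vector, rad) and "tvec" (3), from world to camera coordinates, as OpenCV has them. Camera axes: x right, y down, z forward; pixel columns grow to the right and rows downward; lengths in m; the calibration is good to about 2 mm. A picture is of the moment at which its call begins. There is no depth.
- hand_in(): hands the job in, once; it reports no verdict.
Trained networks look in the newest picture that a camera, given by its name, has taken for a name from the list of things; names that differ only in an ending like _2 or _b are one class to them, and where a whole thing is asked for, a point or a joint stands for the part that bears it (a point fixed in the world has none). Each returns a list of dicts, best first, with "p" (0 to 1); they miss things now and then, are a little off and sometimes report something else, mostly with a low value. They report only what shows in the picture. A call takes as long as a camera call.
- trace(camera, target): "mask" (480x640 bool, what is visible of it) and "at" ([column, row] in pixels, amid what is visible of it).
The state is a dict: "time_s": time; "joint_positions": joint angles; "qvel": joint speeds; "tau": joint torques, N m; "position": TCP position; "tcp_rot": TCP orientation; "force": force on the tool from outside, world axes, zero at the start; "moment": the same for the moment, N m; "opening": opening from 0.0 (shut) to 1.0 (fully open).
Only numpy, scipy, OpenCV 4.12 (cv2) and the standard library are available. Lean on these libraries where they do the work, as an engineer would, in place of code of your own. Each camera call takes 0.05 s, during which the arm holds its last target.

## Working session

There is one attempt and no reset: what is moved stays moved. The work goes in short steps, Python scripts to look and compute and a tool call to move; the robot and the scene stay as the last step left them, time stands still between calls to the robot, and variables do not carry over. Pictures are saved under pics/ and viewed, and the job is handed in when it is done.

Besides the shell and the picture viewer there is one more tool, called after "Call:" by a JSON object that holds its "op" and its "data". play_rows: Moves the arm, as the interface text tells. Its arguments: {"type":"object","properties":{"rows":{"type":"array"}},"required":["rows"]}

```bash
ls; mkdir -p pics; python3 - <<'E'
from rig import *
import cv2
print(read_state())
for n in("side","top"):
    c=capture(n); cv2.imwrite(f"pics/{n}0.png",c["pixels"][:,:,::-1]); print(n,c["intrinsics"],c["rvec"],c["tvec"])
E
```

```text
pics
{'time_s': 0.0, 'joint_positions': array([-8.41945930e+01,  3.02795820e+01,  8.21565987e+01, -1.01306075e-03,
        6.76896106e+01, -1.02264430e+01]), 'qvel': array([ 0.07516176,  0.04736325, -0.06702413,  0.07189378, -0.12803906,
       -0.06263136]), 'tau': array([ 1.27501571e-04, -4.40043247e+01, -1.76593262e+01,  6.34314143e-02,
        5.82387589e-02, -1.71334655e-04]), 'position': array([ 0.17256373, -0.59993641,  0.22156386]), 'tcp_rot': array([[-2.38346021e-04,  9.61106510e-01,  2.76177877e-01],
       [ 2.18255600e-03,  2.76177727e-01, -9.61104104e-01],
       [-9.99997590e-01,  3.73698343e-04, -2.16349464e-03]]), 'force': array([-0.22656049, -0.17525881,  0.55934699]), 'moment': array([ 0.01323568, -0.01543176,  0.01249705]), 'opening': 0.9988747328014443}
side [[436.47095242   0.         313.02334158]
 [  0.         436.47095242 239.94050416]
 [  0.           0.           1.        ]] [ 2.30190579 -0.13057133  0.07097763] [-0.53064187  0.06300222  0.88910217]
top [[516.07831274   0.         322.05612771]
 [  0.         516.07831274 245.1062863 ]
 [  0.           0.           1.        ]] [ 2.11478502 -2.10233654  0.17222162] [0.01658096 0.53718535 1.06762771]
```

View pics/side0.png

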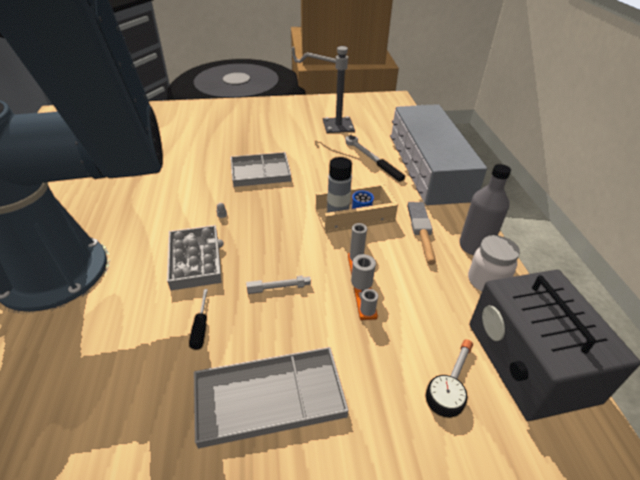

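View pics/top0.png

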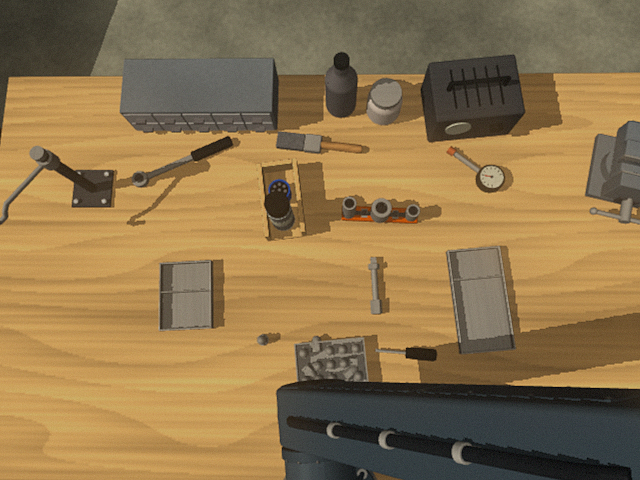

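```bash
cat > h.py <<'E'
from rig import *
import numpy as np, cv2
from scipy.optimize import minimize
def cams(tag=None):
    C={}
    for n in("side","top"):
        C[n]=capture(n)
        if tag: cv2.imwrite(f"pics/{n}{tag}.png",C[n]["pixels"][:,:,::-1])
    return C
def proj(c,P):
    return cv2.projectPoints(np.asarray(P,float).reshape(-1,3),c["rvec"],c["tvec"],c["intrinsics"],None)[0].reshape(-1,2)
def ray(c,px,z):
    R=cv2.Rodrigues(c["rvec"])[0]; o=-R.T@c["tvec"]
    d=R.T@np.linalg.inv(c["intrinsics"])@np.array([px[0],px[1],1.]); return o+d*(z-o[2])/d[2]
def cyl(parts):
    a=np.linspace(0,2*np.pi,40,endpoint=False)
    return np.vstack([np.c_[r*np.cos(a),r*np.sin(a),a*0+z] for r,z in parts])
def box(x,y,z0,z1): return np.array([[i*x/2,j*y/2,k] for i in(-1,1) for j in(-1,1) for k in(z0,z1)])
M={'deep_socket':cyl([(.015,0),(.015,.08)]),'short_socket':cyl([(.015,0),(.015,.042)]),'hub_socket':cyl([(.022,0),(.022,.055)]),
'cap_cup':cyl([(.024,0),(.024,.045)]),'spray_can':cyl([(.026,0),(.026,.11),(.025,.145)]),
'long_tray':box(.224,.115,0,.022),'short_tray':box(.15,.115,0,.022)}
def place(P,x,y,z,yaw):
    c,s=np.cos(yaw),np.sin(yaw); return P@np.array([[c,s,0],[-s,c,0],[0,0,1]])+[x,y,z]
def rend(c,P,S=4):
    im=np.zeros((480*1,640*1),np.uint8)
    h=cv2.convexHull(proj(c,P).astype(np.float32)); cv2.fillConvexPoly(im,np.round(h*16).astype(np.int32),255,cv2.LINE_AA,4); return im/255.
def fit(C,masks,P,x0,z,yaw=None):
    def cost(p):
        t=0
        for n,m in masks.items():
            r=rend(C[n],place(P,p[0],p[1],z,p[2]*5 if yaw is not None else 0)); m=m.astype(float)
            t+=1-np.minimum(r,m).sum()/np.maximum(r,m).sum()
        return t
    best=None
    p0=[x0[0],x0[1]]+([yaw/5] if yaw is not None else [])
    for k in range(3):
        n=len(p0); sim=np.array([p0]+[np.array(p0)+np.eye(n)[i]*(.012,.006,.004)[k] for i in range(n)])
        r=minimize(cost,p0,method='Nelder-Mead',options=dict(initial_simplex=sim,xatol=1e-5,fatol=1e-5)); p0=r.x
    p=list(r.x); 
    if yaw is not None:p[2]*=5
    return np.array(p),r.fun
E
cat > m.py <<'E'
from h import *
import pickle
C=cams(); T={}
for t in ['deep_socket','short_socket','hub_socket','extension_bar','cap_cup','spray_can','long_tray','short_tray','socket_rail','bay']:
    for n in C:
        for d in trace(n,t)[:2]: 
            print(t,n,round(d['p'],2),np.round(d['at']),d['mask'].sum()); T.setdefault((t,n),d)
pickle.dump((C,T),open('t.pkl','wb'))
E
python3 m.py
python3 - <<'E'
from h import *
import pickle
C,T=pickle.load(open('t.pkl','rb'))
Z={'deep_socket':.012,'short_socket':.012,'hub_socket':.012,'cap_cup':.006,'spray_can':.006,'long_tray':0,'short_tray':0}
for t,z in Z.items():
    ms={n:T[t,n]['mask'] for n in C if (t,n) in T}
    for sel in (['side'],['top'],['side','top']):
        mm={n:ms[n] for n in sel if n in ms}
        if not mm: continue
        n0=list(mm)[0]; x0=ray(C[n0],T[t,n0]['at'],z+M[t][:,2].max()/2)
        p,f=fit(C,mm,M[t],x0,z,0. if 'tray' in t else None); print(t,sel,np.round(p,4),round(f,3))
E
```

```text
deep_socket side 0.69 [359. 235.] 516
deep_socket side 0.21 [275. 285.] 563
deep_socket top 0.54 [349. 206.] 208
short_socket side 0.85 [370. 301.] 415
short_socket side 0.57 [339. 184.] 1206
short_socket top 0.53 [414. 214.] 214
hub_socket side 0.95 [362. 270.] 729
hub_socket top 0.88 [382. 208.] 412
extension_bar side 0.57 [277. 283.] 576
extension_bar top 0.71 [375. 288.] 400
cap_cup side 0.76 [360. 198.] 324
cap_cup top 0.7 [284. 187.] 256
spray_can side 0.95 [340. 186.] 1255
spray_can top 0.97 [280. 209.] 866
long_tray side 0.58 [265. 395.] 11196
long_tray top 0.97 [483. 298.] 5760
short_tray side 0.68 [260. 168.] 1810
short_tray side 0.59 [360. 200.] 311
short_tray top 0.91 [186. 295.] 3838
socket_rail side 0.59 [358. 297.] 248
socket_rail top 0.73 [388. 218.] 505
bay side 0.65 [359. 213.] 2105
bay top 0.69 [291. 190.] 2146
deep_socket ['side'] [ 0.6225 -0.0315] 0.195
deep_socket ['top'] [ 0.619  -0.0382] 0.331
deep_socket ['side', 'top'] [ 0.6213 -0.0364] 0.533
short_socket ['side'] [ 0.6164 -0.1765] 0.118
short_socket ['top'] [ 0.6135 -0.1791] 0.141
short_socket ['side', 'top'] [ 0.6151 -0.1789] 0.281
hub_socket ['side'] [ 0.6193 -0.1063] 0.113
hub_socket ['top'] [ 0.6175 -0.1085] 0.144
hub_socket ['side', 'top'] [ 0.6185 -0.1081] 0.267
cap_cup ['side'] [0.6699 0.145 ] 0.423
cap_cup ['top'] [0.6646 0.1162] 0.505
cap_cup ['side', 'top'] [0.6629 0.1173] 0.953
spray_can ['side'] [0.6109 0.1381] 0.192
spray_can ['top'] [0.6031 0.1089] 0.091
spray_can ['side', 'top'] [0.605 0.11 ] 0.309
long_tray ['side'] [ 0.4267 -0.3229  0.0948] 0.02
long_tray ['top'] [ 0.4257 -0.3247  0.0907] 0.043
long_tray ['side', 'top'] [ 0.4265 -0.3236  0.0931] 0.069
short_tray ['side'] [0.4313 0.3227 0.0515] 0.054
short_tray ['top'] [0.43   0.3217 0.0597] 0.034
short_tray ['side', 'top'] [0.4306 0.3219 0.0632] 0.092
```

```bash
python3 - <<'E'
import cv2
a=cv2.imread('pics/side0.png')[140:330,230:430]; b=cv2.imread('pics/top0.png')[145:325,245:435]
cv2.imwrite('pics/a.png',cv2.resize(a,None,fx=4,fy=3.1*4/3.1,interpolation=2)[:600] if 0 else cv2.resize(a,(632,600),interpolation=cv2.INTER_CUBIC))
cv2.imwrite('pics/b.png',cv2.resize(b,(633,600),interpolation=cv2.INTER_CUBIC))
E
```

```text
(no output)
```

View pics/a.png

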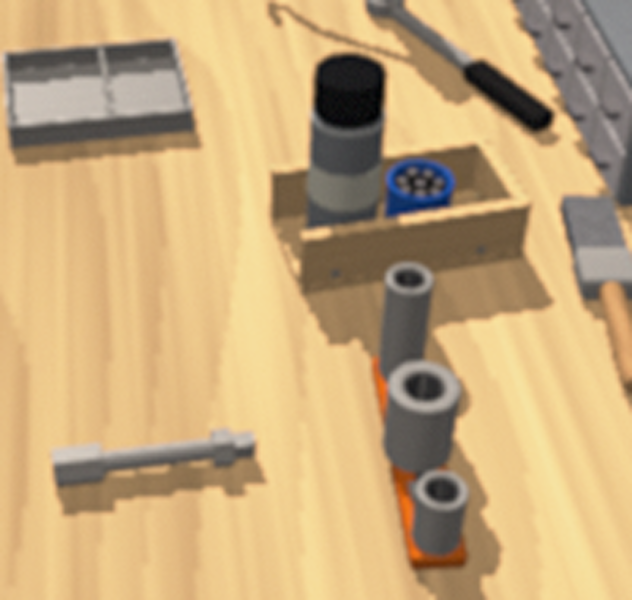

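View pics/b.png

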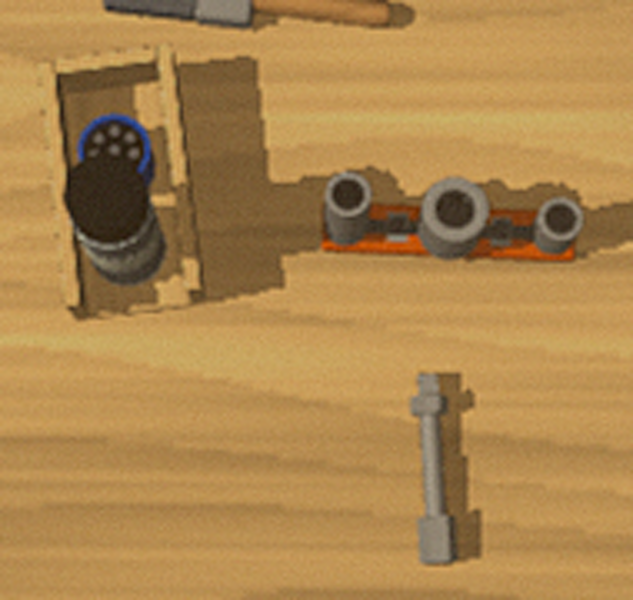

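```bash
python3 - <<'E'
from h import *
import pickle
C,T=pickle.load(open('t.pkl','rb'))
A=lambda u,v:(u/3.16+230,v/(600/190)+140)
B=lambda u,v:(u/(633/190)+245,v/(600/180)+145)
f=lambda s,c,p,z:print(s,c,np.round(ray(C[c],p,z),4))
f('cup','top',B(115,150),.051); f('cup','side',A(420,184),.051)
f('can','top',B(107,197),.151); f('can','side',A(350,78),.151)
for u,v in((50,65),(172,46),(202,300),(65,318),(60,70),(163,50)): f('bay','top',B(u,v),.05)
for u,v in((275,175),(478,148),(528,207),(303,230)): f('bay','side',A(u,v),.05)
f('bar','top',B(435,562),.011);f('bar','top',B(428,374),.011)
f('bar','side',A(55,467),.011);f('bar','side',A(255,443),.011)
for c in C:
    m=T['extension_bar',c]['mask']; ys,xs=np.nonzero(m); 
    P=np.array([ray(C[c],p,.011) for p in zip(xs,ys)])[:,:2]; mu=P.mean(0); w,v=np.linalg.eigh(np.cov(P.T)); d=v[:,1]; s=(P-mu)@d
    print(c,mu,d,s.min(),s.max(), mu+d*(s.min()+s.max())/2)
E
```

```text
cup top [0.6616 0.1154 0.051 ]
cup side [0.6616 0.1096 0.051 ]
can top [0.6015 0.1079 0.151 ]
can side [0.6033 0.0987 0.151 ]
bay top [0.7215 0.1609 0.05  ]
bay top [0.7348 0.0787 0.05  ]
bay top [0.5597 0.0558 0.05  ]
bay top [0.5475 0.1455 0.05  ]
bay top [0.7179 0.154  0.05  ]
bay top [0.732  0.0847 0.05  ]
bay side [0.5588 0.1328 0.05  ]
bay side [0.7144 0.1507 0.05  ]
bay side [0.7329 0.076  0.05  ]
bay side [0.5702 0.0669 0.05  ]
bar top [ 0.3928 -0.0974  0.011 ]
bar top [ 0.5178 -0.0941  0.011 ]
bar side [ 0.3945 -0.0995  0.011 ]
bar side [ 0.5186 -0.093   0.011 ]
side [ 0.45198694 -0.09503241] [-0.99866619 -0.0516318 ] -0.06631493385155521 0.058830520472286554 [ 0.45572416 -0.09483919]
top [ 0.4506306  -0.09644601] [-0.99899608 -0.04479777] -0.06761258504057088 0.05691396376621182 [ 0.45597455 -0.09620638]
```

```bash
cat > plan.py <<'E'
import sys
from h import *
from scipy.spatial.transform import Rotation as Ro
# args: x y z jawdeg   (tcp target)
a=[float(v) for v in sys.argv[1:]]
s=read_state(); R=s['tcp_rot']
j=np.radians(a[3]); x=np.array([0,0,-1.]); z=np.array([np.cos(j),np.sin(j),0]); Rt=np.c_[x,np.cross(z,x),z]
print('t',round(s['time_s'],2),'pos',np.round(s['position'],4),'jaw',round(np.degrees(np.arctan2(R[1,2],R[0,2])),2),'op',round(s['opening']*87,1),'F',np.round(s['force'],1),'q',np.round(s['joint_positions'],0))
d=R.T@(np.array(a[:3])-s['position']); print('shift',np.round(d,4),np.round(np.linalg.norm(d),3),'rot',np.round(np.degrees(Ro.from_matrix(R.T@Rt).as_rotvec()),2))
E
python3 plan.py .456 -.096 .12 -87.4
```

```text
t 1.2 pos [ 0.1726 -0.6007  0.2225] jaw -73.97 op 86.9 F [ 0.5 -0.4  0.5] q [-84.  30.  82.  -0.  68. -10.]
shift [ 0.1026  0.4117 -0.4068] 0.588 rot [13.43 -0.    0.  ]
```

Call:
{"op": "play_rows", "data": {"rows": [[[0.01,0.04,-0.04,2,0,0,0.06],[0.02,0.08,-0.08,5,0,0,0.06],[0.03,0.12,-0.12,8,0,0,0.06],[0.04,0.16,-0.16,11,0,0,0.06],[0.05,0.2,-0.2,13.4,0,0,0.06],[0.06,0.24,-0.24,13.4,0,0,0.06],[0.07,0.28,-0.28,13.4,0,0,0.06],[0.08,0.32,-0.32,13.4,0,0,0.06],[0.09,0.36,-0.36,13.4,0,0,0.06],[0.1,0.39,-0.39,13.4,0,0,0.06],[0.1026,0.405,-0.4,13.4,0,0,0.06],[0.1026,0.4117,-0.4068,13.4,0,0,0.06]]]}}

```text
time_s: 2.4
position: [0.457, -0.0936, 0.1196]
tcp_rot: [[0.0, 0.999, 0.047], [0.0, 0.047, -0.999], [-1.0, 0.0, -0.0]]
force: [-0.5, -1.4, -0.4]
opening: 0.688
```

```bash
python3 plan.py .456 -.096 .005 -87.4
```

```text
t 2.4 pos [ 0.457  -0.0936  0.1196] jaw -87.29 op 59.9 F [-0.5 -1.4 -0.4] q [-25.  28. 110.   0.  42.  62.]
shift [ 0.1146 -0.0011  0.0024] 0.115 rot [ 0.11 -0.01 -0.  ]
```

Call:
{"op": "play_rows", "data": {"rows": [[[0.02,0,0,0,0,0,0.06],[0.045,0,0,0,0,0,0.06],[0.07,0,0,0,0,0,0.06],[0.09,0,0.001,0,0,0,0.06],[0.105,0,0.001,0,0,0,0.06],[0.11,0,0.001,0,0,0,0.06],[0.11,0,0.001,0,0,0,0.06],[0.11,0,0.001,0,0,0,0.06]]]}}

```text
time_s: 3.2
position: [0.4565, -0.0972, 0.0104]
tcp_rot: [[0.001, 0.999, 0.046], [-0.0, 0.046, -0.999], [-1.0, 0.001, 0.0]]
force: [-0.1, 0.5, 0.9]
opening: 0.688
```

```bash
python3 plan.py .456 -.096 .005 -87.4; python3 -c "
from h import *; cams('1')
import cv2
a=cv2.imread('pics/side1.png')[200:350,200:420]; b=cv2.imread('pics/top1.png')[200:350,300:520]
cv2.imwrite('pics/c1.png',cv2.resize(np.vstack([a,b]),None,fx=2,fy=2,interpolation=2))"
```

```text
t 3.2 pos [ 0.4565 -0.0972  0.0104] jaw -87.37 op 59.8 F [-0.1  0.5  0.9] q [-26.  41. 113.   0.  26.  62.]
shift [ 0.0054 -0.0004 -0.0012] 0.006 rot [ 0.03  0.03 -0.05]
```

View pics/c1.png

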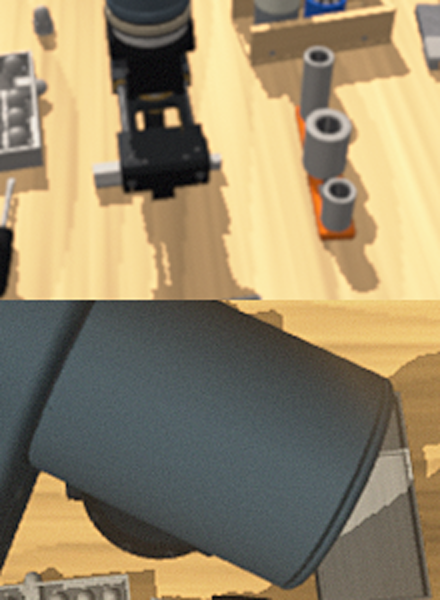

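Call:
{"op": "play_rows", "data": {"rows": [[[0.004,0,-0.001,0,0,0,0.06],[0.0065,0,-0.001,0,0,0,0.06],[0.0065,0,-0.001,0,0,0,0.03],[0.0065,0,-0.001,0,0,0,0.0],[0.0065,0,-0.001,0,0,0,0.0],[0.0065,0,-0.001,0,0,0,0.0],[0.0065,0,-0.001,0,0,0,0.0],[0.0065,0,-0.001,0,0,0,0.0],[0.0065,0,-0.001,0,0,0,0.0]]]}}

```text
time_s: 4.2
position: [0.456, -0.096, 0.0035]
tcp_rot: [[0.0, 0.999, 0.046], [0.0, 0.046, -0.999], [-1.0, 0.0, -0.0]]
force: [-0.5, 0.5, 0.8]
opening: 0.149
```

Call:
{"op": "play_rows", "data": {"rows": [[[0,0,0,0,0,0,0],[-0.01,0,0,0,0,0,0],[-0.03,0,0,0,0,0,0],[-0.055,0,0,0,0,0,0],[-0.08,0,0,0,0,0,0],[-0.1,0,0,0,0,0,0],[-0.1,0,0,0,0,0,0]]]}}

```text
time_s: 4.9
position: [0.4574, -0.0966, 0.1059]
tcp_rot: [[0.005, 0.999, 0.046], [-0.003, 0.046, -0.999], [-1.0, 0.005, 0.003]]
force: [0.6, 0.1, -2.3]
opening: 0.153
```

```bash
python3 plan.py .394 -.3266 .08 -84.7; python3 -c "
from h import *; cams('2')
import cv2
a=cv2.imread('pics/side2.png')[140:350,150:420]
cv2.imwrite('pics/c2.png',cv2.resize(a,None,fx=2,fy=2,interpolation=2))"
```

```text
t 4.9 pos [ 0.4574 -0.0966  0.1059] jaw -87.36 op 13.3 F [ 0.6  0.1 -2.3] q [-26.  30. 111.   0.  39.  62.]
shift [ 0.0262 -0.0741  0.2268] 0.24 rot [-2.66  0.16 -0.29]
```

View pics/c2.png

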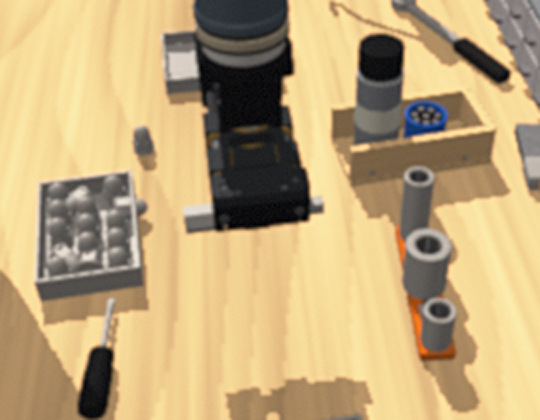

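Bar is held level (opening 13.3 mm, 2.3 N). On to the long tray.

Call:
{"op": "play_rows", "data": {"rows": [[[0,-0.007,0.02,0,0,0,0],[0,-0.015,0.05,-1,0,0,0],[0.0,-0.026,0.085,-2,0,0,0],[0.0,-0.038,0.12,-2.7,0,0,0],[0.0,-0.05,0.155,-2.7,0,0,0],[0.0,-0.06,0.19,-2.7,0,0,0],[0.0,-0.068,0.21,-2.7,0,0,0],[0.01,-0.072,0.222,-2.7,0,0,0],[0.02,-0.0741,0.2268,-2.7,0,0,0],[0.026,-0.0741,0.2268,-2.7,0,0,0],[0.026,-0.0741,0.2268,-2.7,0,0,0],[0.026,-0.0741,0.2268,-2.7,0,0,0]]]}}

```text
time_s: 6.2
position: [0.3923, -0.3243, 0.0769]
tcp_rot: [[-0.001, 0.996, 0.094], [0.002, 0.094, -0.996], [-1.0, -0.001, -0.002]]
force: [-0.2, 0.8, -2.7]
opening: 0.152
```

```bash
python3 plan.py .394 -.3266 .0075 -84.7
```

```text
t 6.2 pos [ 0.3923 -0.3243  0.0769] jaw -84.59 op 13.3 F [-0.2  0.8 -2.7] q [-52.  35. 106.   0.  40.  32.]
shift [0.0693 0.0016 0.0026] 0.069 rot [ 0.11 -0.11  0.06]
```

Call:
{"op": "play_rows", "data": {"rows": [[[0.01,0,0.001,0,0,0,0],[0.025,0,0.001,0,0,0,0],[0.042,0,0.001,0,0,0,0],[0.055,0,0.001,0,0,0,0],[0.063,0,0.001,0,0,0,0],[0.067,0,0.001,0,0,0,0],[0.069,0,0.001,0,0,0,0],[0.069,0,0.001,0,0,0,0],[0.069,0,0.001,0,0,0,0]]]}}

```text
time_s: 7.1
position: [0.3927, -0.3273, 0.0089]
tcp_rot: [[0.001, 0.996, 0.093], [-0.001, 0.093, -0.996], [-1.0, 0.001, 0.001]]
force: [0.3, -0.6, -2.8]
opening: 0.149
```

Call:
{"op": "play_rows", "data": {"rows": [[[0.0,0,0,0,0,0,0.02],[0.0,0,0,0,0,0,0.035],[0.0,0,0,0,0,0,0.035],[0.0,0,0,0,0,0,0.035],[-0.015,0,0,0,0,0,0.035],[-0.04,0,0,0,0,0,0.035],[-0.075,0,0,0,0,0,0.05],[-0.12,0,0,0,0,0,0.05],[-0.15,0,0,0,0,0,0.05],[-0.15,0,0,0,0,0,0.05]]]}}

```text
time_s: 8.1
position: [0.3944, -0.3293, 0.1628]
tcp_rot: [[0.006, 0.996, 0.093], [-0.008, 0.093, -0.996], [-1.0, 0.005, 0.008]]
force: [0.6, -0.3, -0.2]
opening: 0.563
```

```bash
python3 plan.py .6205 -.0375 .13 -2.5; python3 -c "
from h import *; cams('3')
import cv2
a=cv2.imread('pics/side3.png')[140:450,150:420]
cv2.imwrite('pics/c3.png',cv2.resize(a,None,fx=1.9,fy=1.9,interpolation=2))"
```

```text
t 8.1 pos [ 0.3944 -0.3293  0.1628] jaw -84.66 op 49.0 F [ 0.6 -0.3 -0.2] q [-52.  26. 102.   0.  51.  32.]
shift [ 0.0319  0.252  -0.2698] 0.371 rot [-82.16   0.62   0.09]
```

View pics/c3.png

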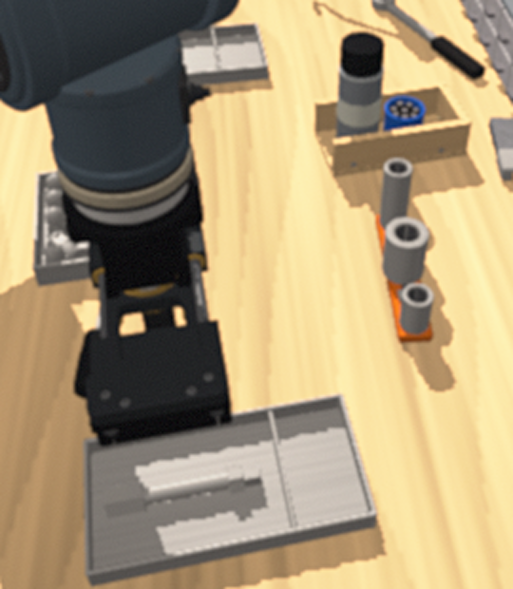

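Call:
{"op": "play_rows", "data": {"rows": [[[0,0.02,-0.02,-6,0,0,0.06],[0,0.042,-0.045,-14,0,0,0.06],[0,0.066,-0.07,-22,0,0,0.06],[0,0.09,-0.097,-30,0,0,0.06],[0.005,0.115,-0.124,-38,0,0,0.06],[0.01,0.14,-0.15,-46,0,0,0.06],[0.015,0.165,-0.177,-54,0,0,0.06],[0.02,0.19,-0.204,-62,0,0,0.06],[0.025,0.215,-0.23,-70,0,0,0.06],[0.03,0.238,-0.255,-78,0,0,0.06],[0.032,0.25,-0.268,-82.1,0,0,0.06],[0.032,0.252,-0.27,-82.1,0,0,0.06]]]}}

```text
time_s: 9.4
position: [0.6177, -0.0324, 0.1237]
tcp_rot: [[-0.004, 0.042, 0.999], [0.001, 0.999, -0.042], [-1.0, 0.001, -0.004]]
force: [1.0, -1.1, -0.6]
opening: 0.691
```

```bash
python3 plan.py .6205 -.0375 .052 -2.5; python3 -c "
from h import *; cams('4')
import cv2
a=cv2.imread('pics/side4.png')[140:350,200:500]
b=cv2.imread('pics/top4.png')[140:350,200:500]
cv2.imwrite('pics/c4.png',cv2.resize(np.vstack([a,b]),None,fx=1.4,fy=1.4,interpolation=2))"
```

```text
t 9.4 pos [ 0.6177 -0.0324  0.1237] jaw -2.41 op 60.2 F [ 1.  -1.1 -0.6] q [-13.  37.  88.   0.  56. -11.]
shift [ 0.0717 -0.0051  0.0033] 0.072 rot [ 0.09 -0.23 -0.07]
```

View pics/c4.png

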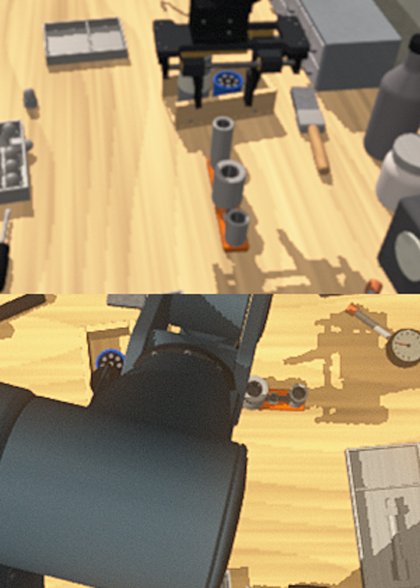

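Call:
{"op": "play_rows", "data": {"rows": [[[0,0,0,0,0,0,0.06],[0,0,0,0,0,0,0.06],[0,0,0,0,0,0,0.06]]]}}

```text
time_s: 9.8
position: [0.6179, -0.0357, 0.1266]
tcp_rot: [[-0.0, 0.047, 0.999], [-0.0, 0.999, -0.047], [-1.0, -0.0, -0.0]]
force: [0.2, 0.6, -1.0]
opening: 0.69
```

```bash
python3 plan.py .6205 -.0375 .052 -2.5
```

```text
t 9.8 pos [ 0.6179 -0.0357  0.1266] jaw -2.68 op 60.1 F [ 0.2  0.6 -1. ] q [-14.  36.  88.  -0.  56. -11.]
shift [ 0.0746 -0.0016  0.0027] 0.075 rot [-0.18 -0.01  0.01]
```

Call:
{"op": "play_rows", "data": {"rows": [[[0,-0.001,0.0025,0,0,0,0.06],[0.015,-0.0015,0.0025,0,0,0,0.06],[0.035,-0.0015,0.0025,0,0,0,0.06],[0.055,-0.0015,0.0025,0,0,0,0.06],[0.07,-0.0015,0.0025,0,0,0,0.06],[0.0745,-0.0015,0.0025,0,0,0,0.06],[0.0745,-0.0015,0.0025,0,0,0,0.06],[0.0745,-0.0015,0.0025,0,0,0,0.06]]]}}

```text
time_s: 10.6
position: [0.6214, -0.0365, 0.0526]
tcp_rot: [[0.001, 0.045, 0.999], [-0.0, 0.999, -0.045], [-1.0, -0.0, 0.001]]
force: [-0.1, -0.4, 0.9]
opening: 0.685
```

```bash
python3 plan.py .6205 -.0375 .052 -2.5; python3 -c "
from h import *; cams('5')
import cv2
a=cv2.imread('pics/side5.png')[140:350,250:500]
cv2.imwrite('pics/c5.png',cv2.resize(a,None,fx=2.5,fy=2.5,interpolation=2))"
```

```text
t 10.6 pos [ 0.6214 -0.0365  0.0526] jaw -2.57 op 59.6 F [-0.1 -0.4  0.9] q [-14.  43.  90.  -0.  48. -11.]
shift [ 0.0006 -0.0011 -0.0008] 0.001 rot [-0.07  0.08  0.02]
```

View pics/c5.png

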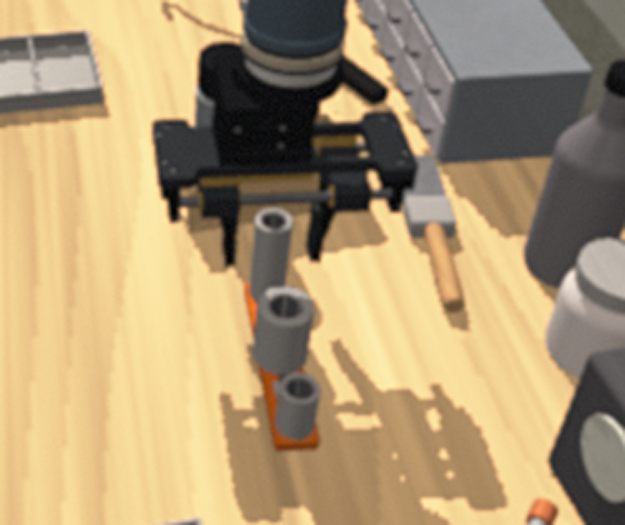

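```bash
python3 - <<'E'
from h import *
C=cams()
for n in C:
    print(n,np.round(proj(C[n],[[.6214,-.0365,.0526],[.6205,-.0375,.092],[.6205,-.0375,.012],[.6514,-.0365,.0526]]),0))
E
```

```text
side [[358. 242.]
 [359. 227.]
 [356. 257.]
 [373. 241.]]
top [[348. 207.]
 [349. 203.]
 [348. 212.]
 [348. 194.]]
```

Call:
{"op": "play_rows", "data": {"rows": [[[0,-0.001,-0.001,0,0,0,0.04],[0,-0.001,-0.001,0,0,0,0.025],[0,-0.001,-0.001,0,0,0,0.01],[0,-0.001,-0.001,0,0,0,0],[0,-0.001,-0.001,0,0,0,0],[0,-0.001,-0.001,0,0,0,0],[0,-0.001,-0.001,0,0,0,0]]]}}

```text
time_s: 11.5
position: [0.6198, -0.0373, 0.0519]
tcp_rot: [[0.0, 0.045, 0.999], [-0.0, 0.999, -0.045], [-1.0, -0.0, 0.0]]
force: [0.3, 0.2, -0.2]
opening: 0.331
```

Call:
{"op": "play_rows", "data": {"rows": [[[0,0,0,0,0,0,0],[-0.005,0,0,0,0,0,0],[-0.015,0,0,0,0,0,0],[-0.03,0,0,0,0,0,0],[-0.05,0,0,0,0,0,0],[-0.075,0,0,0,0,0,0],[-0.1,0,0,0,0,0,0],[-0.115,0,0,0,0,0,0],[-0.12,0,0,0,0,0,0],[-0.12,0,0,0,0,0,0]]]}}

```text
time_s: 12.5
position: [0.6201, -0.0373, 0.1735]
tcp_rot: [[0.003, 0.045, 0.999], [-0.001, 0.999, -0.045], [-1.0, -0.0, 0.003]]
force: [-0.3, 0.9, -2.1]
opening: 0.335
```

```bash
python3 plan.py .505 -.3163 .12 -84.7; python3 -c "
from h import *; cams('6')
import cv2
a=cv2.imread('pics/side6.png')[100:350,250:500]
cv2.imwrite('pics/c6.png',cv2.resize(a,None,fx=2.2,fy=2.2,interpolation=2))"
```

```text
t 12.5 pos [ 0.6201 -0.0373  0.1735] jaw -2.57 op 29.1 F [-0.3  0.9 -2.1] q [-14.  33.  85.   0.  61. -11.]
shift [ 0.0534 -0.2838 -0.1027] 0.306 rot [ 8.213e+01  1.400e-01 -8.000e-02]
```

View pics/c6.png

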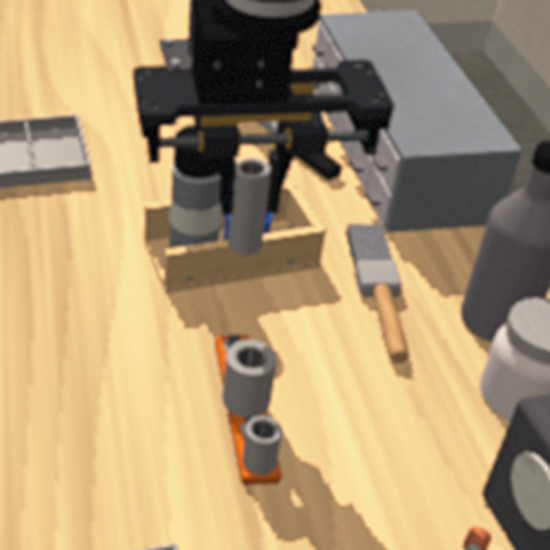

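Call:
{"op": "play_rows", "data": {"rows": [[[0,-0.02,-0.007,0,0,0,0],[0,-0.05,-0.018,0,0,0,0],[0,-0.085,-0.03,0,0,0,0],[0,-0.12,-0.043,0,0,0,0],[0,-0.155,-0.056,0,0,0,0],[0,-0.19,-0.069,0,0,0,0],[0,-0.225,-0.082,0,0,0,0],[0.01,-0.255,-0.093,0,0,0,0],[0.025,-0.275,-0.1,0,0,0,0],[0.045,-0.2838,-0.1027,0,0,0,0],[0.053,-0.2838,-0.1027,0,0,0,0],[0.053,-0.2838,-0.1027,0,0,0,0]]]}}

```text
time_s: 13.8
position: [0.503, -0.3148, 0.1167]
tcp_rot: [[-0.004, 0.045, 0.999], [0.004, 0.999, -0.045], [-1.0, 0.004, -0.004]]
force: [0.1, -0.1, -1.1]
opening: 0.337
```

Call:
{"op": "play_rows", "data": {"rows": [[[0,0,0,0,0,0,0],[0,0,0,0,0,0,0],[0,0,0,0,0,0,0]]]}}

```text
time_s: 14.1
position: [0.5051, -0.3158, 0.1199]
tcp_rot: [[0.001, 0.044, 0.999], [-0.001, 0.999, -0.044], [-1.0, -0.001, 0.001]]
force: [0.8, -0.4, -2.5]
opening: 0.334
```

```bash
python3 plan.py .505 -.3163 .044 -2.5
```

```text
t 14.1 pos [ 0.5051 -0.3158  0.1199] jaw -2.5 op 29.0 F [ 0.8 -0.4 -2.5] q [-43.  36.  92.   0.  53. -40.]
shift [ 0.0759 -0.0004 -0.0002] 0.076 rot [0.   0.07 0.06]
```

Call:
{"op": "play_rows", "data": {"rows": [[[0.01,0,0,0,0,0,0],[0.025,0,0,0,0,0,0],[0.045,0,0,0,0,0,0],[0.06,0,0,0,0,0,0],[0.069,0,0,0,0,0,0],[0.073,0,0,0,0,0,0],[0.0755,0,0,0,0,0,0],[0.0765,0,0,0,0,0,0],[0.0765,0,0,0,0,0,0],[0.0765,0,0,0,0,0,0]]]}}

```text
time_s: 15.1
position: [0.5047, -0.3165, 0.043]
tcp_rot: [[0.001, 0.045, 0.999], [-0.001, 0.999, -0.045], [-1.0, -0.001, 0.001]]
force: [-0.3, -0.1, -2.8]
opening: 0.331
```

```bash
python3 plan.py .505 -.3163 .044 -2.5; python3 -c "
from h import *; cams('7')
import cv2
a=cv2.imread('pics/side7.png')[240:470,180:430]
cv2.imwrite('pics/c7.png',cv2.resize(a,None,fx=2.2,fy=2.2,interpolation=2))"
```

```text
t 15.1 pos [ 0.5047 -0.3165  0.043 ] jaw -2.57 op 28.8 F [-0.3 -0.1 -2.8] q [-43.  42.  94.   0.  44. -40.]
shift [-0.001   0.0002  0.0003] 0.001 rot [-0.07  0.06  0.05]
```

View pics/c7.png

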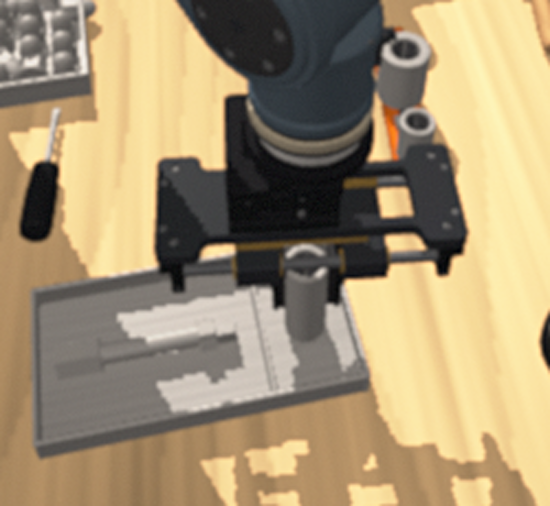

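Call:
{"op": "play_rows", "data": {"rows": [[[0.0005,0,0,0,0,0,0],[0.001,0,0,0,0,0,0],[0.001,0,0,0,0,0,0],[0.001,0,0,0,0,0,0]]]}}

```text
time_s: 15.6
position: [0.5048, -0.3166, 0.0428]
tcp_rot: [[0.001, 0.045, 0.999], [-0.001, 0.999, -0.045], [-1.0, -0.001, 0.001]]
force: [-0.6, 0.5, 6.3]
opening: 0.335
```

Call:
{"op": "play_rows", "data": {"rows": [[[0,0,0,0,0,0,0.035],[0,0,0,0,0,0,0.045],[0,0,0,0,0,0,0.05],[0,0,0,0,0,0,0.05],[-0.015,0,0,0,0,0,0.05],[-0.035,0,0,0,0,0,0.05],[-0.06,0,0,0,0,0,0.05],[-0.085,0,0,0,0,0,0.055],[-0.1,0,0,0,0,0,0.055],[-0.1,0,0,0,0,0,0.055],[-0.1,0,0,0,0,0,0.055]]]}}

```text
time_s: 16.7
position: [0.5043, -0.3162, 0.142]
tcp_rot: [[0.001, 0.045, 0.999], [-0.001, 0.999, -0.045], [-1.0, -0.001, 0.001]]
force: [-0.2, -0.3, 0.1]
opening: 0.631
```

```bash
python3 plan.py .615 -.1787 .14 -2.5; python3 -c "
from h import *; cams('8')
import cv2
a=cv2.imread('pics/side8.png')[240:470,180:430]
cv2.imwrite('pics/c8.png',cv2.resize(a,None,fx=2.2,fy=2.2,interpolation=2))"
```

```text
t 16.7 pos [ 0.5043 -0.3162  0.142 ] jaw -2.57 op 54.9 F [-0.2 -0.3  0.1] q [-43.  34.  91.   0.  55. -40.]
shift [0.002  0.1423 0.1044] 0.176 rot [-0.07  0.04  0.03]
```

View pics/c8.png

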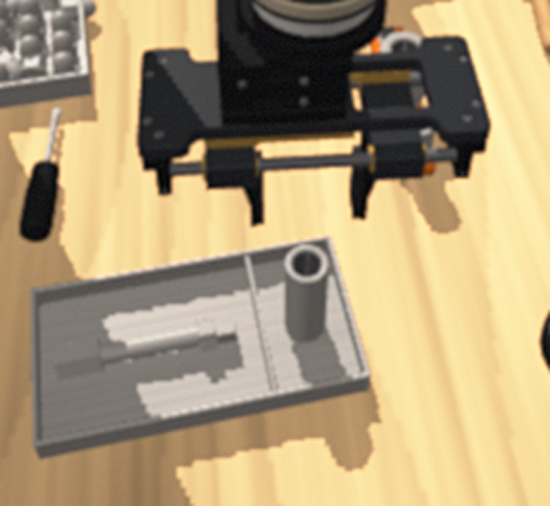

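Call:
{"op": "play_rows", "data": {"rows": [[[0,0.025,0.018,0,0,0,0.055],[0,0.055,0.04,0,0,0,0.055],[0,0.09,0.066,0,0,0,0.055],[0,0.12,0.088,0,0,0,0.055],[0,0.138,0.101,0,0,0,0.055],[0,0.1423,0.1044,0,0,0,0.055],[0.01,0.1423,0.1044,0,0,0,0.055],[0.025,0.1423,0.1044,0,0,0,0.055],[0.045,0.1423,0.1044,0,0,0,0.055],[0.055,0.1423,0.1044,0,0,0,0.055],[0.055,0.1423,0.1044,0,0,0,0.055],[0.055,0.1423,0.1044,0,0,0,0.055]]]}}

```text
time_s: 18.0
position: [0.6145, -0.1794, 0.086]
tcp_rot: [[-0.001, 0.046, 0.999], [0.0, 0.999, -0.046], [-1.0, 0.0, -0.001]]
force: [0.4, 0.1, 1.0]
opening: 0.635
```

```bash
python3 plan.py .615 -.1787 .024 -2.5
```

```text
t 18.0 pos [ 0.6145 -0.1794  0.086 ] jaw -2.64 op 55.3 F [0.4 0.1 1. ] q [-26.  41.  86.  -0.  53. -24.]
shift [0.062  0.0007 0.0005] 0.062 rot [-0.14 -0.05 -0.02]
```

Call:
{"op": "play_rows", "data": {"rows": [[[0.015,0,0,0,0,0,0.055],[0.035,0.0005,0.0005,0,0,0,0.055],[0.05,0.0005,0.0005,0,0,0,0.055],[0.059,0.0005,0.0005,0,0,0,0.055],[0.062,0.0005,0.0005,0,0,0,0.055],[0.062,0.0005,0.0005,0,0,0,0.055],[0.062,0.0005,0.0005,0,0,0,0.04],[0.062,0.0005,0.0005,0,0,0,0.025],[0.062,0.0005,0.0005,0,0,0,0.0],[0.062,0.0005,0.0005,0,0,0,0.0],[0.062,0.0005,0.0005,0,0,0,0.0],[0.062,0.0005,0.0005,0,0,0,0.0]]]}}

```text
time_s: 19.2
position: [0.6156, -0.1783, 0.0249]
tcp_rot: [[0.0, 0.045, 0.999], [-0.0, 0.999, -0.045], [-1.0, -0.0, 0.0]]
force: [-0.6, -0.4, 3.1]
opening: 0.33
```

Call:
{"op": "play_rows", "data": {"rows": [[[0,0,0,0,0,0,0],[0,0,0,0,0,0,0],[-0.005,0,0,0,0,0,0],[-0.015,0,0,0,0,0,0],[-0.035,0,0,0,0,0,0],[-0.065,0,0,0,0,0,0],[-0.1,0,0,0,0,0,0],[-0.14,0,0,0,0,0,0],[-0.175,0,0,0,0,0,0],[-0.19,0,0,0,0,0,0],[-0.19,0,0,0,0,0,0],[-0.19,0,0,0,0,0,0]]]}}

```text
time_s: 20.4
position: [0.6151, -0.1779, 0.2142]
tcp_rot: [[-0.0, 0.045, 0.999], [0.0, 0.999, -0.045], [-1.0, 0.0, -0.0]]
force: [0.5, 0.6, -0.6]
opening: 0.332
```

```bash
python3 plan.py .4715 .3246 .21 -86.4; python3 -c "
from h import *; cams('9')
import cv2
a=cv2.imread('pics/side9.png')[100:350,200:500]
cv2.imwrite('pics/c9.png',cv2.resize(a,None,fx=2,fy=2,interpolation=2))"
```

```text
t 20.4 pos [ 0.6151 -0.1779  0.2142] jaw -2.57 op 28.9 F [ 0.5  0.6 -0.6] q [-26.  32.  80.   0.  68. -24.]
shift [ 0.0044  0.4956 -0.1659] 0.523 rot [ 8.383e+01 -3.000e-02  1.000e-02]
```

View pics/c9.png

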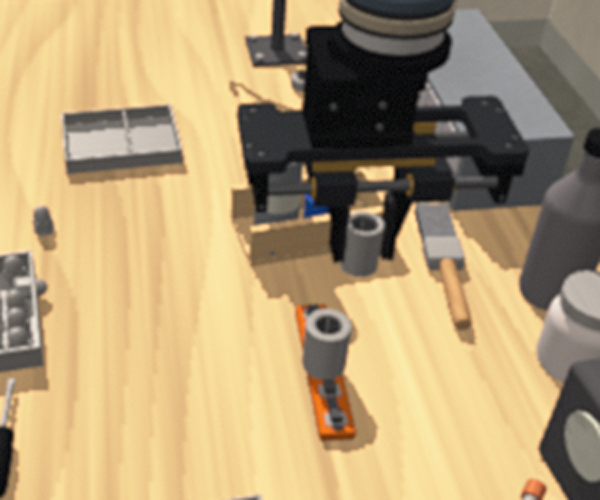

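Call:
{"op": "play_rows", "data": {"rows": [[[0,0.02,-0.007,-4,0,0,0],[0,0.05,-0.017,-12,0,0,0],[0,0.085,-0.028,-20,0,0,0],[0,0.12,-0.04,-28,0,0,0],[0,0.155,-0.052,-36,0,0,0],[0,0.19,-0.064,-44,0,0,0],[0,0.225,-0.076,-52,0,0,0],[0,0.26,-0.088,-60,0,0,0],[0,0.295,-0.099,-68,0,0,0],[0,0.33,-0.11,-76,0,0,0],[0,0.365,-0.122,-84,0,0,0],[0,0.4,-0.134,-92,0,0,0]]]}}

```text
time_s: 21.7
position: [0.4981, 0.2285, 0.2128]
tcp_rot: [[-0.003, -1.0, 0.004], [-0.001, 0.004, 1.0], [-1.0, 0.003, -0.001]]
force: [-0.3, 0.1, -1.1]
opening: 0.327
```

```bash
python3 plan.py .4715 .3246 .1 93.6
```

```text
t 21.7 pos [0.4981 0.2285 0.2128] jaw 89.75 op 28.4 F [-0.3  0.1 -1.1] q [ 13.  25.  94.   0.  61. -77.]
shift [0.1128 0.0267 0.096 ] 0.151 rot [-3.85 -0.03 -0.19]
```

Call:
{"op": "play_rows", "data": {"rows": [[[0,0.008,0.03,-2,0,0,0],[0,0.016,0.057,-3.8,0,0,0],[0,0.022,0.08,-3.8,0,0,0],[0.01,0.026,0.09,-3.8,0,0,0],[0.03,0.026,0.096,-3.8,0,0,0],[0.055,0.026,0.096,-3.8,0,0,0],[0.085,0.026,0.096,-3.8,0,0,0],[0.105,0.026,0.096,-3.8,0,0,0],[0.113,0.026,0.096,-3.8,0,0,0],[0.113,0.026,0.096,-3.8,0,0,0],[0.113,0.026,0.096,-3.8,0,0,0]]]}}

```text
time_s: 22.8
position: [0.475, 0.3235, 0.1015]
tcp_rot: [[0.0, -0.998, -0.056], [0.0, -0.056, 0.998], [-1.0, -0.0, 0.0]]
force: [0.2, -0.3, -1.1]
opening: 0.326
```

```bash
python3 plan.py .4715 .3246 .0175 93.6;  python3 -c "
from h import *; cams('10')
import cv2
a=cv2.imread('pics/side10.png')[50:250,150:400]
b=cv2.imread('pics/top10.png')[230:360,100:350]
cv2.imwrite('pics/c10.png',cv2.resize(np.vstack([a,b]),None,fx=1.8,fy=1.8,interpolation=2))"
```

```text
t 22.8 pos [0.475  0.3235 0.1015] jaw 93.21 op 28.4 F [ 0.2 -0.3 -1.1] q [ 23.  36.  95.  -0.  49. -70.]
shift [0.084  0.0035 0.0013] 0.084 rot [-0.39  0.    0.02]
```

View pics/c10.png

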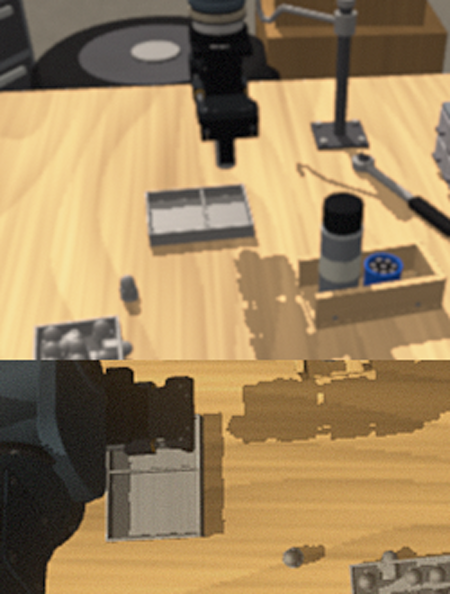

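Call:
{"op": "play_rows", "data": {"rows": [[[0.01,0.002,0,0,0,0,0],[0.03,0.0035,0.001,0,0,0,0],[0.05,0.0035,0.001,0,0,0,0],[0.066,0.0035,0.001,0,0,0,0],[0.076,0.0035,0.001,0,0,0,0],[0.081,0.0035,0.001,0,0,0,0],[0.084,0.0035,0.001,0,0,0,0],[0.0845,0.0035,0.001,0,0,0,0],[0.085,0.0035,0.001,0,0,0,0],[0.085,0.0035,0.001,0,0,0,0]]]}}

```text
time_s: 23.9
position: [0.4714, 0.3246, 0.017]
tcp_rot: [[0.001, -0.998, -0.056], [0.0, -0.056, 0.998], [-1.0, -0.001, 0.0]]
force: [0.7, 0.0, -1.6]
opening: 0.33
```

```bash
python3 plan.py .4715 .3246 .016 93.6;  python3 -c "
from h import *; cams('11')
import cv2
a=cv2.imread('pics/side11.png')[50:250,150:400]
cv2.imwrite('pics/c11.png',cv2.resize(a,None,fx=2.5,fy=2.5,interpolation=2))"
```

```text
t 23.9 pos [0.4714 0.3246 0.017 ] jaw 93.23 op 28.7 F [ 0.7  0.  -1.6] q [ 23.  44.  98.   0.  39. -70.]
shift [ 0.001  -0.0001 -0.    ] 0.001 rot [-0.37  0.02  0.06]
```

View pics/c11.png

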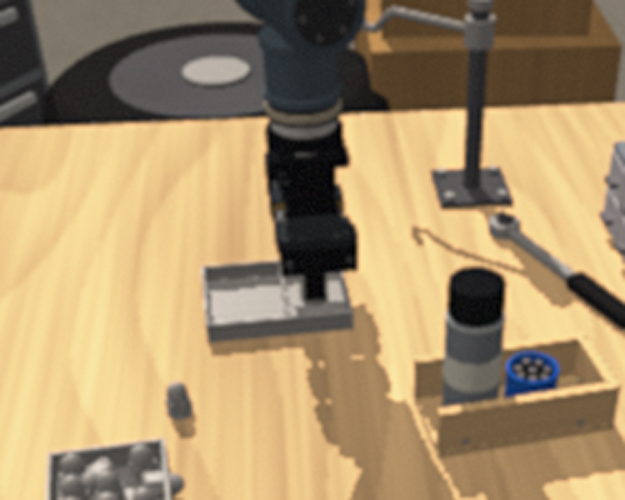

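Call:
{"op": "play_rows", "data": {"rows": [[[0.0005,0,0,0,0,0,0],[0.001,0,0,0,0,0,0],[0.0015,0,0,0,0,0,0],[0.0015,0,0,0,0,0,0]]]}}

```text
time_s: 24.4
position: [0.4712, 0.3245, 0.0158]
tcp_rot: [[0.001, -0.998, -0.056], [0.0, -0.056, 0.998], [-1.0, -0.001, 0.0]]
force: [-1.2, -0.5, 5.9]
opening: 0.329
```

Call:
{"op": "play_rows", "data": {"rows": [[[0,0,0,0,0,0,0.035],[0,0,0,0,0,0,0.045],[0,0,0,0,0,0,0.045],[0,0,0,0,0,0,0.045],[-0.015,0,0,0,0,0,0.045],[-0.035,0,0,0,0,0,0.045],[-0.065,0,0,0,0,0,0.055],[-0.1,0,0,0,0,0,0.07],[-0.14,0,0,0,0,0,0.075],[-0.17,0,0,0,0,0,0.075],[-0.185,0,0,0,0,0,0.075],[-0.185,0,0,0,0,0,0.075]]]}}

```text
time_s: 25.6
position: [0.4726, 0.3253, 0.2037]
tcp_rot: [[0.007, -0.998, -0.057], [0.003, -0.057, 0.998], [-1.0, -0.007, 0.003]]
force: [-0.1, 0.3, -0.0]
opening: 0.855
```

```bash
python3 plan.py .602 .1065 .2 97.5;  python3 -c "
from h import *; cams('12')
import cv2
a=cv2.imread('pics/side12.png')[50:250,150:400]
cv2.imwrite('pics/c12.png',cv2.resize(a,None,fx=2.5,fy=2.5,interpolation=2))"
```

```text
t 25.6 pos [0.4726 0.3253 0.2037] jaw 93.24 op 74.4 F [-0.1  0.3 -0. ] q [ 23.  27.  91.   0.  61. -70.]
shift [ 0.004  -0.1168 -0.2257] 0.254 rot [-4.26  0.13  0.4 ]
```

View pics/c12.png

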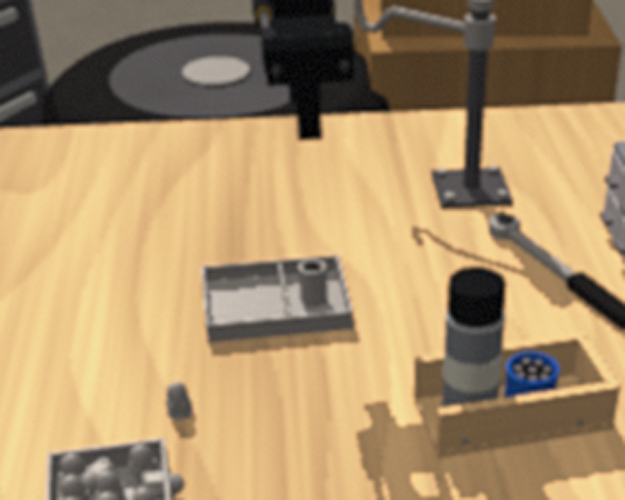

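Call:
{"op": "play_rows", "data": {"rows": [[[0,-0.012,-0.024,-1,0,0,0.08],[0,-0.03,-0.058,-2,0,0,0.08],[0,-0.05,-0.096,-3,0,0,0.08],[0,-0.07,-0.136,-4.2,0,0,0.08],[0,-0.09,-0.174,-4.2,0,0,0.08],[0,-0.107,-0.206,-4.2,0,0,0.08],[0,-0.115,-0.222,-4.2,0,0,0.08],[0.004,-0.1168,-0.2257,-4.2,0,0,0.08],[0.004,-0.1168,-0.2257,-4.2,0,0,0.08],[0.004,-0.1168,-0.2257,-4.2,0,0,0.08],[0.004,-0.1168,-0.2257,-4.2,0,0,0.08]]]}}

```text
time_s: 26.8
position: [0.5993, 0.1074, 0.1958]
tcp_rot: [[-0.001, -0.991, -0.131], [0.0, -0.131, 0.991], [-1.0, 0.001, 0.001]]
force: [-0.5, 0.4, -0.7]
opening: 0.924
```

```bash
python3 plan.py .6025 .1065 .112 97.5;  python3 - <<'E'
from h import *; cams('13')
import cv2,pickle
a=cv2.imread('pics/side13.png')[80:280,250:500]
cv2.imwrite('pics/c13.png',cv2.resize(a,None,fx=2.5,fy=2.5,interpolation=2))
C,T=pickle.load(open('t.pkl','rb'))
c=C['side'];m=T['spray_can','side']['mask'].copy(); m[192:]=0
def cost(p):
    r=rend(c,place(M['spray_can'],p[0],p[1],.006,0)); r[192:]=0
    return 1-np.minimum(r,m).sum()/np.maximum(r,m).sum()
r=minimize(cost,[.603,.106],method='Nelder-Mead',options=dict(initial_simplex=[[.603,.106],[.608,.106],[.603,.112]]));print(r.x,r.fun)
E
```

```text
t 26.8 pos [0.5993 0.1074 0.1958] jaw 97.55 op 80.4 F [-0.5  0.4 -0.7] q [ -0.  31.  86.   0.  63. -98.]
shift [ 0.0838 -0.0032 -0.0013] 0.084 rot [ 0.05  0.03 -0.06]
[0.60538525 0.10884912] 0.059019063085795076
```

View pics/c13.png

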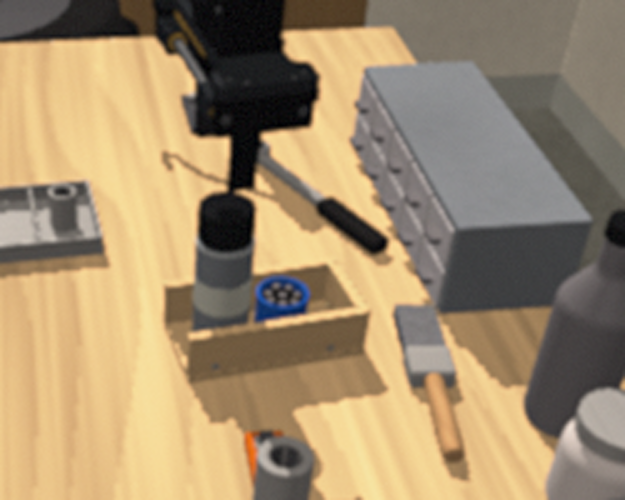

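Call:
{"op": "play_rows", "data": {"rows": [[[0.01,-0.004,0.0005,0,0,0,0.085],[0.03,-0.005,0.0005,0,0,0,0.085],[0.05,-0.005,0.0005,0,0,0,0.085],[0.068,-0.005,0.0005,0,0,0,0.085],[0.078,-0.005,0.0005,0,0,0,0.085],[0.081,-0.005,0.0005,0,0,0,0.085],[0.081,-0.005,0.0005,0,0,0,0.085]]]}}

```text
time_s: 27.6
position: [0.6053, 0.107, 0.1146]
tcp_rot: [[-0.0, -0.992, -0.13], [0.0, -0.13, 0.992], [-1.0, 0.0, 0.0]]
force: [-0.0, 0.3, 0.3]
opening: 0.978
```

```bash
python3 plan.py .604 .1085 .115 97.5;  python3 - <<'E'
from h import *; C=cams('14')
import cv2
a=cv2.imread('pics/side14.png')[80:280,250:500]
b=cv2.imread('pics/top14.png')[120:280,200:450]
cv2.imwrite('pics/c14.png',cv2.resize(np.vstack([a,b]),None,fx=1.6,fy=1.6,interpolation=2))
E
```

```text
t 27.6 pos [0.6053 0.107  0.1146] jaw 97.44 op 85.1 F [-0.   0.3  0.3] q [ -0.  37.  89.   0.  54. -98.]
shift [-0.0004  0.0011  0.0017] 0.002 rot [-0.06  0.   -0.02]
```

View pics/c14.png

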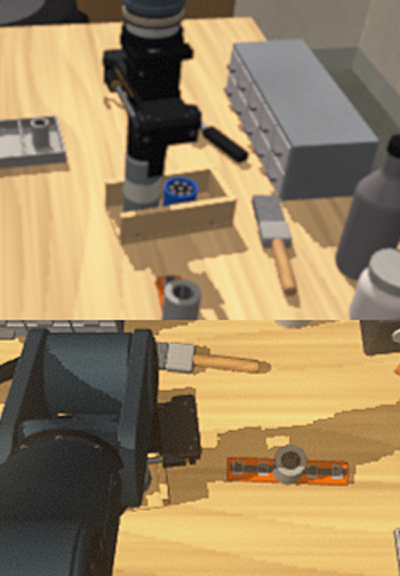

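Call:
{"op": "play_rows", "data": {"rows": [[[0,0,0.001,0,0,0,0.075],[0,0,0.001,0,0,0,0.065],[0,0,0.001,0,0,0,0.06],[0,0,0.001,0,0,0,0.056],[0,0,0.001,0,0,0,0.052],[0,0,0.001,0,0,0,0.048],[0,0,0.001,0,0,0,0.03],[0,0,0.001,0,0,0,0.0],[0,0,0.001,0,0,0,0.0],[0,0,0.001,0,0,0,0.0]]]}}

```text
time_s: 28.7
position: [0.6051, 0.1081, 0.1151]
tcp_rot: [[0.0, -0.992, -0.129], [0.0, -0.129, 0.992], [-1.0, -0.0, 0.0]]
force: [-0.4, 1.7, 0.9]
opening: 0.581
```

```bash
python3 plan.py .604 .1085 .115 97.5
```

```text
t 28.7 pos [0.6051 0.1081 0.1151] jaw 97.43 op 50.6 F [-0.4  1.7  0.9] q [ -0.  37.  89.   0.  54. -98.]
shift [0.0001 0.0011 0.0005] 0.001 rot [-0.07  0.03  0.01]
```

Call:
{"op": "play_rows", "data": {"rows": [[[-0.004,0,0,0,0,0,0],[-0.01,0,0,0,0,0,0],[-0.014,0,0,0,0,0,0],[-0.014,0.006,0,0,0,0,0],[-0.014,0.018,0,0,0,0,0],[-0.014,0.035,0,0,0,0,0],[-0.014,0.055,0,0,0,0,0],[-0.014,0.075,0,0,0,0,0],[-0.014,0.095,0,0,0,0,0],[-0.014,0.112,0,0,0,0,0],[-0.014,0.12,0,0,0,0,0],[-0.014,0.122,0,0,0,0,0]]]}}

```text
time_s: 29.9
position: [0.483, 0.092, 0.1291]
tcp_rot: [[-0.001, -0.992, -0.129], [-0.0, -0.129, 0.992], [-1.0, 0.001, 0.0]]
force: [-0.2, 0.3, -2.4]
opening: 0.582
```

```bash
python3 plan.py .484 .0923 .1095 97.4;  python3 - <<'E'
from h import *; C=cams('15')
import cv2
a=cv2.imread('pics/side15.png')[80:280,200:450]
b=cv2.imread('pics/top15.png')[120:280,200:450]
cv2.imwrite('pics/c15.png',cv2.resize(np.vstack([a,b]),None,fx=1.6,fy=1.6,interpolation=2))
E
```

```text
t 29.9 pos [0.483  0.092  0.1291] jaw 97.43 op 50.6 F [-0.2  0.3 -2.4] q [  -2.   29.  106.   -0.   45. -100.]
shift [ 0.0196 -0.001   0.0002] 0.02 rot [ 0.03  0.   -0.04]
```

View pics/c15.png

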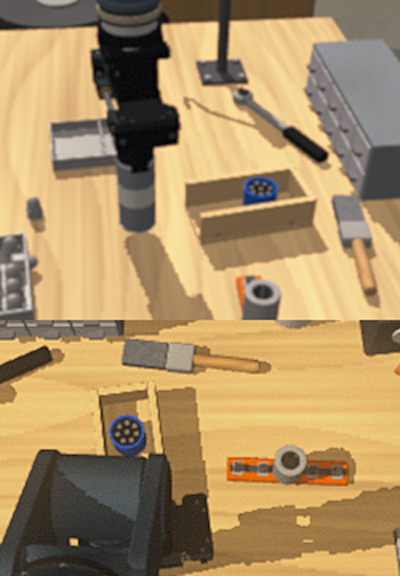

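Call:
{"op": "play_rows", "data": {"rows": [[[0.006,0,0,0,0,0,0],[0.012,0,0,0,0,0,0],[0.017,0,0,0,0,0,0],[0.0195,0,0,0,0,0,0],[0.0205,0,0,0,0,0,0],[0.0205,0,0,0,0,0,0],[0.0205,0,0,0,0,0,0]]]}}

```text
time_s: 30.7
position: [0.4845, 0.0922, 0.1089]
tcp_rot: [[0.001, -0.992, -0.129], [0.0, -0.129, 0.992], [-1.0, -0.001, 0.0]]
force: [-1.3, 0.7, 4.2]
opening: 0.578
```

Call:
{"op": "play_rows", "data": {"rows": [[[0,0,0,0,0,0,0.055],[0,0,0,0,0,0,0.06],[0,0,0,0,0,0,0.07],[0,0,0,0,0,0,0.08],[0,0,0,0,0,0,0.08],[-0.01,0,0,0,0,0,0.08],[-0.03,0,0,0,0,0,0.08],[-0.055,0,0,0,0,0,0.08],[-0.08,0,0,0,0,0,0.08],[-0.095,0,0,0,0,0,0.08],[-0.095,0,0,0,0,0,0.08]]]}}

```text
time_s: 31.8
position: [0.4859, 0.092, 0.2062]
tcp_rot: [[0.006, -0.992, -0.129], [-0.0, -0.129, 0.992], [-1.0, -0.006, -0.001]]
force: [0.3, 0.2, 0.2]
opening: 0.921
```

```bash
 python3 - <<'E'
from h import *; C=cams('16')
import cv2
a=cv2.imread('pics/side16.png')[80:280,200:450]
b=cv2.imread('pics/top16.png')[120:280,200:450]
cv2.imwrite('pics/c16.png',cv2.resize(np.vstack([a,b]),None,fx=1.6,fy=1.6,interpolation=2))
for n in C:
    d=trace(n,'cap_cup')
    if d:
        m=d[0]['mask']; print(n,d[0]['p'],d[0]['at'],m.sum(),fit(C,{n:m},M['cap_cup'],[.66,.113],.006))
        ys,xs=np.nonzero(m); print(xs.min(),xs.max(),ys.min(),ys.max())
    # blue rim
    hsv=cv2.cvtColor(C[n]['pixels'],cv2.COLOR_RGB2HSV); b=cv2.inRange(hsv,(105,120,40),(130,255,255))
    k,l,st,ce=cv2.connectedComponentsWithStats(b); 
    for i in range(1,k):
        if st[i,4]>60: print(n,'blue',st[i],ce[i])
E
python3 plan.py .66 .113 .15 7.4
```

```text
side 0.76 [360.4, 197.2] 334 (array([0.66840726, 0.13760254]), np.float64(0.4061597622793218))
352 373 190 208
side blue [353 191  21  17 170] [361.59411765 199.37647059]
top 0.64 [279.3, 185.2] 186 (array([0.66879655, 0.11708591]), np.float64(0.640730809435077))
269 289 179 190
t 32.0 pos [0.4833 0.092  0.2027] jaw 97.43 op 80.2 F [-0.3 -0.1  0.8] q [  -2.   22.  102.   -0.   56. -100.]
shift [ 0.0524 -0.178  -0.002 ] 0.186 rot [ 9.003e+01 -7.000e-02 -1.000e-01]
```

View pics/c16.png

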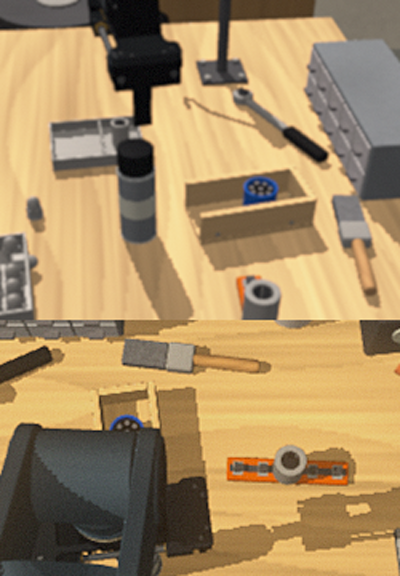

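```bash
 python3 - <<'E'
from h import *
import pickle
C,_=pickle.load(open('t.pkl','rb'))
for n in C:
    im=cv2.imread(f'pics/{n}15.png'); hsv=cv2.cvtColor(im,cv2.COLOR_BGR2HSV); b=cv2.inRange(hsv,(105,110,30),(130,255,255))
    roi=np.zeros_like(b); 
    if n=='top': roi[160:215,255:310]=255
    else: roi[180:215,345:380]=255
    ys,xs=np.nonzero(b&roi); pts=np.c_[xs,ys].astype(np.float32)
    if n=='top':
        h=cv2.convexHull(pts); m=np.zeros_like(b); cv2.fillConvexPoly(m,h.astype(np.int32),1); print(fit(C,{n:m},M['cap_cup'],[.66,.113],.006))
    print(n,xs.min(),xs.max(),ys.min(),ys.max())
    P=cyl([(.024,.051)])
    for x,y in((.661,.113),(.664,.114),(.661,.110)):
        q=proj(C[n],P+[x,y,0]); print(x,y,q.min(0),q.max(0))
    cv2.imwrite(f'pics/{n}15z.png',cv2.resize(im[160:220,250:320] if n=='top' else im[170:230,330:400],None,fx=8,fy=8,interpolation=2))
E
```

```text
side 353 373 191 207
0.661 0.113 [351.86395402 191.26281046] [372.85495149 203.76685812]
0.664 0.114 [353.07190885 190.93404384] [374.04291438 203.41324498]
0.661 0.11 [352.10371523 192.01551638] [373.14151179 204.57514185]
(array([0.66459031, 0.11724164]), np.float64(0.17788749138655613))
top 269 290 180 203
0.661 0.113 [269.79585344 179.89050927] [291.35184819 200.67659225]
0.664 0.114 [269.38492767 178.60250116] [290.92920241 199.36745517]
0.661 0.11 [271.14160258 179.88997032] [292.70080049 200.67759949]
```

View pics/top15z.png

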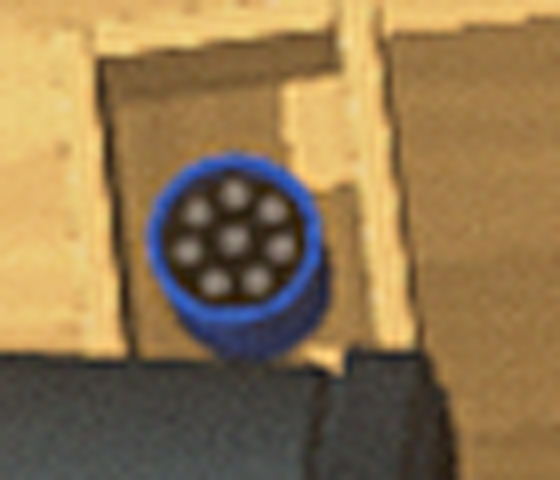

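View pics/side15z.png

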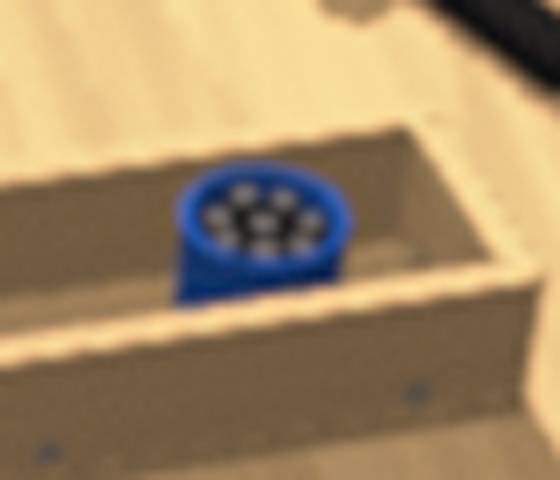

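Call:
{"op": "play_rows", "data": {"rows": [[[0,-0.01,0,6,0,0,0.07],[0,-0.03,0,14,0,0,0.07],[0,-0.05,0,22,0,0,0.07],[0,-0.07,0,30,0,0,0.07],[0,-0.09,0,38,0,0,0.07],[0,-0.11,0,46,0,0,0.07],[0.01,-0.13,0,54,0,0,0.07],[0.02,-0.15,-0.001,62,0,0,0.07],[0.035,-0.165,-0.001,70,0,0,0.07],[0.05,-0.175,-0.001,78,0,0,0.07],[0.06,-0.1807,-0.001,86,0,0,0.07],[0.07,-0.1807,-0.001,90,0,0,0.07]]]}}

```text
time_s: 33.2
position: [0.6633, 0.1144, 0.1308]
tcp_rot: [[-0.003, -0.125, 0.992], [0.0, 0.992, 0.125], [-1.0, 0.0, -0.003]]
force: [1.0, -0.5, -0.3]
opening: 0.803
```

Call:
{"op": "play_rows", "data": {"rows": [[[0,0,0,0,0,0,0.07],[0,0,0,0,0,0,0.07],[0,0,0,0,0,0,0.07]]]}}

```text
time_s: 33.5
position: [0.6635, 0.1144, 0.1335]
tcp_rot: [[0.0, -0.13, 0.991], [0.0, 0.991, 0.13], [-1.0, 0.0, 0.0]]
force: [0.0, -0.5, 0.4]
opening: 0.805
```

```bash
python3 plan.py .6625 .1145 .018 7.4;  python3 - <<'E'
from h import *; C=cams('17')
import cv2
a=cv2.imread('pics/side17.png')[30:280,200:450]
cv2.imwrite('pics/c17.png',cv2.resize(a,None,fx=2.2,fy=2.2,interpolation=2))
E
```

```text
t 33.5 pos [0.6635 0.1144 0.1335] jaw 7.49 op 70.0 F [ 0.  -0.5  0.4] q [ 0. 40. 79.  0. 61. -7.]
shift [ 0.1155  0.0002 -0.0009] 0.116 rot [ 0.09  0.   -0.  ]
```

View pics/c17.png

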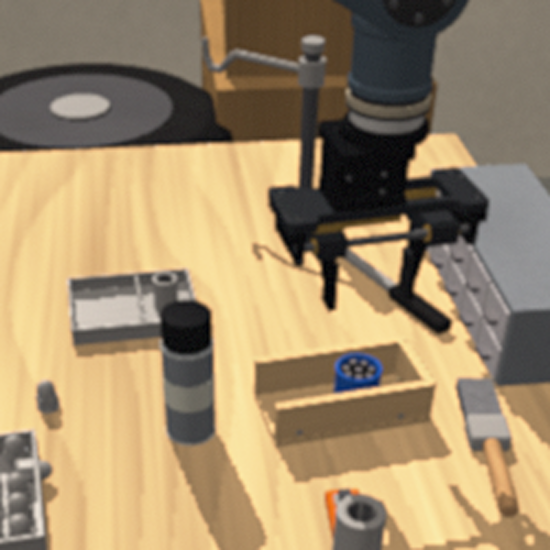

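```bash
 python3 - <<'E'
from h import *
import pickle
C,_=pickle.load(open('t.pkl','rb'))
print(ray(C['top'],(277,130),0.),ray(C['top'],(125,130),0.),ray(C['side'],(427,198),0))
E
```

```text
[0.82563435 0.13086058 0.        ] [0.82685868 0.49671499 0.        ] [0.83895663 0.16112826 0.        ]
```

Clear (cabinet face at x≈0.83). Descend.

Call:
{"op": "play_rows", "data": {"rows": [[[0.015,0,-0.001,0,0,0,0.07],[0.04,0,-0.001,0,0,0,0.07],[0.065,0,-0.001,0,0,0,0.07],[0.088,0,-0.001,0,0,0,0.07],[0.104,0,-0.001,0,0,0,0.07],[0.112,0,-0.001,0,0,0,0.07],[0.1155,0,-0.001,0,0,0,0.07],[0.1155,0,-0.001,0,0,0,0.07],[0.1155,0,-0.001,0,0,0,0.07]]]}}

```text
time_s: 34.5
position: [0.6633, 0.1143, 0.0189]
tcp_rot: [[0.002, -0.129, 0.992], [0.0, 0.992, 0.129], [-1.0, -0.0, 0.002]]
force: [0.6, -0.4, -0.4]
opening: 0.806
```

```bash
python3 plan.py .6625 .1145 .018 7.4;  python3 - <<'E'
from h import *; C=cams('18')
import cv2
a=cv2.imread('pics/side18.png')[80:280,250:450]
cv2.imwrite('pics/c18.png',cv2.resize(a,None,fx=2.8,fy=2.8,interpolation=2))
E
```

```text
t 34.5 pos [0.6633 0.1143 0.0189] jaw 7.44 op 70.1 F [ 0.6 -0.4 -0.4] q [ 0. 48. 82. -0. 49. -7.]
shift [ 0.0009  0.0003 -0.0008] 0.001 rot [0.04 0.11 0.01]
```

View pics/c18.png

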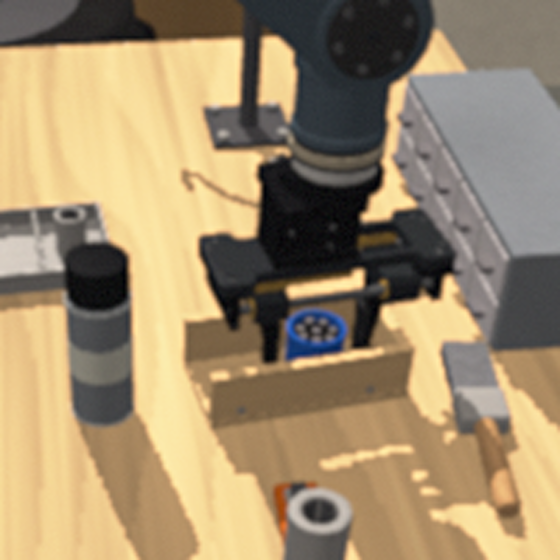

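Fingers straddle the cup evenly. Close, then lift.

Call:
{"op": "play_rows", "data": {"rows": [[[0,0,0,0,0,0,0.065],[0,0,0,0,0,0,0.058],[0,0,0,0,0,0,0.053],[0,0,0,0,0,0,0.049],[0,0,0,0,0,0,0.045],[0,0,0,0,0,0,0.03],[0,0,0,0,0,0,0.0],[0,0,0,0,0,0,0.0],[0,0,0,0,0,0,0.0],[0,0,0,0,0,0,0.0]]]}}

```text
time_s: 35.6
position: [0.6626, 0.1143, 0.018]
tcp_rot: [[0.0, -0.129, 0.992], [0.0, 0.992, 0.129], [-1.0, 0.0, 0.0]]
force: [0.6, 0.8, 0.1]
opening: 0.541
```

Call:
{"op": "play_rows", "data": {"rows": [[[-0.003,0,0,0,0,0,0],[-0.01,0,0,0,0,0,0],[-0.025,0,0,0,0,0,0],[-0.045,0,0,0,0,0,0],[-0.07,0,0,0,0,0,0],[-0.095,0,0,0,0,0,0],[-0.115,0,0,0,0,0,0],[-0.13,0,0,0,0,0,0],[-0.135,0,0,0,0,0,0],[-0.135,0,0,0,0,0,0]]]}}

```text
time_s: 36.6
position: [0.6628, 0.1143, 0.154]
tcp_rot: [[0.002, -0.129, 0.992], [0.0, 0.992, 0.129], [-1.0, -0.0, 0.002]]
force: [0.9, 0.5, -0.9]
opening: 0.541
```

```bash
python3 plan.py .3987 .3202 .12 93.5;  python3 - <<'E'
from h import *; C=cams('19')
import cv2
a=cv2.imread('pics/side19.png')[30:280,200:450]
cv2.imwrite('pics/c19.png',cv2.resize(a,None,fx=2.2,fy=2.2,interpolation=2))
E
```

```text
t 36.6 pos [0.6628 0.1143 0.154 ] jaw 7.43 op 47.1 F [ 0.9  0.5 -0.9] q [ 0. 38. 78.  0. 63. -7.]
shift [ 0.0336  0.2383 -0.2353] 0.337 rot [-8.607e+01  7.000e-02  8.000e-02]
```

View pics/c19.png

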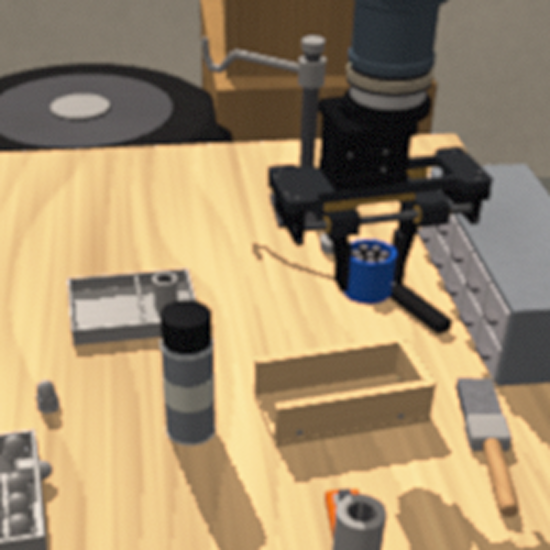

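Call:
{"op": "play_rows", "data": {"rows": [[[0,0.008,-0.008,-5,0,0,0],[0,0.025,-0.025,-12,0,0,0],[0,0.045,-0.045,-20,0,0,0],[0,0.068,-0.067,-28,0,0,0],[0,0.09,-0.09,-36,0,0,0],[0,0.113,-0.112,-44,0,0,0],[0,0.136,-0.135,-52,0,0,0],[0,0.16,-0.158,-60,0,0,0],[0,0.185,-0.183,-68,0,0,0],[0,0.208,-0.205,-76,0,0,0],[0,0.225,-0.222,-82,0,0,0],[0,0.235,-0.232,-86,0,0,0]]]}}

```text
time_s: 37.9
position: [0.3991, 0.3178, 0.1517]
tcp_rot: [[-0.004, -0.998, -0.065], [-0.001, -0.065, 0.998], [-1.0, 0.004, -0.001]]
force: [-0.1, -0.0, -0.7]
opening: 0.542
```

Call:
{"op": "play_rows", "data": {"rows": [[[0,-0.002,0.002,0,0,0,0],[0,-0.003,0.003,0,0,0,0],[0,-0.003,0.003,0,0,0,0],[0,-0.003,0.003,0,0,0,0]]]}}

```text
time_s: 38.3
position: [0.4057, 0.32, 0.1527]
tcp_rot: [[0.0, -0.998, -0.058], [-0.0, -0.058, 0.998], [-1.0, -0.0, -0.0]]
force: [-0.6, -0.4, -0.2]
opening: 0.538
```

```bash
python3 plan.py .3987 .3202 .016 93.5
```

```text
t 38.3 pos [0.4057 0.32   0.1527] jaw 93.32 op 46.8 F [-0.6 -0.4 -0.2] q [ 26.  28. 102.  -0.  51. -67.]
shift [0.1367 0.007  0.0006] 0.137 rot [-0.18 -0.01  0.  ]
```

Call:
{"op": "play_rows", "data": {"rows": [[[0.01,0.004,0,0,0,0,0],[0.03,0.007,0.0005,0,0,0,0],[0.055,0.007,0.0005,0,0,0,0],[0.08,0.007,0.0005,0,0,0,0],[0.102,0.007,0.0005,0,0,0,0],[0.118,0.007,0.0005,0,0,0,0],[0.128,0.007,0.0005,0,0,0,0],[0.134,0.007,0.0005,0,0,0,0],[0.1365,0.007,0.0005,0,0,0,0],[0.1365,0.007,0.0005,0,0,0,0],[0.1365,0.007,0.0005,0,0,0,0]]]}}

```text
time_s: 39.4
position: [0.3982, 0.3208, 0.017]
tcp_rot: [[0.001, -0.998, -0.06], [0.001, -0.06, 0.998], [-1.0, -0.001, 0.001]]
force: [-0.1, -0.4, -1.0]
opening: 0.542
```

```bash
python3 plan.py .3987 .3202 .015 93.5;  python3 - <<'E'
from h import *; C=cams('20')
import cv2
a=cv2.imread('pics/side20.png')[80:230,180:380]
cv2.imwrite('pics/c20.png',cv2.resize(a,None,fx=3,fy=3,interpolation=2))
E
```

```text
t 39.4 pos [0.3982 0.3208 0.017 ] jaw 93.43 op 47.2 F [-0.1 -0.4 -1. ] q [ 26.  41. 107.  -0.  32. -67.]
shift [ 0.002  -0.0004 -0.0006] 0.002 rot [-0.07  0.03  0.07]
```

View pics/c20.png

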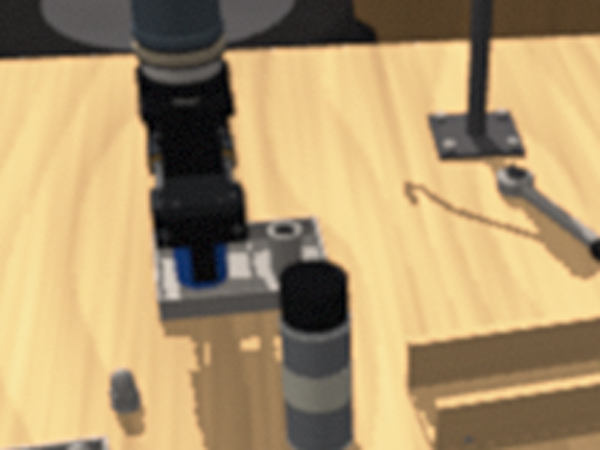

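Call:
{"op": "play_rows", "data": {"rows": [[[0.001,0,0,0,0,0,0],[0.0015,0,0,0,0,0,0],[0.002,0,0,0,0,0,0],[0.0022,0,0,0,0,0,0],[0.0022,0,0,0,0,0,0]]]}}

```text
time_s: 40.0
position: [0.3979, 0.3206, 0.0149]
tcp_rot: [[0.001, -0.998, -0.06], [0.0, -0.06, 0.998], [-1.0, -0.001, 0.0]]
force: [-0.3, -0.2, 4.3]
opening: 0.539
```

Call:
{"op": "play_rows", "data": {"rows": [[[0,0,0,0,0,0,0.051],[0,0,0,0,0,0,0.056],[0,0,0,0,0,0,0.062],[0,0,0,0,0,0,0.062],[-0.01,0,0,0,0,0,0.062],[-0.025,0,0,0,0,0,0.062],[-0.05,0,0,0,0,0,0.062],[-0.085,0,0,0,0,0,0.065],[-0.125,0,0,0,0,0,0.07],[-0.16,0,0,0,0,0,0.075],[-0.18,0,0,0,0,0,0.08],[-0.18,0,0,0,0,0,0.08]]]}}

```text
time_s: 41.2
position: [0.3996, 0.3216, 0.1979]
tcp_rot: [[0.007, -0.998, -0.06], [0.004, -0.06, 0.998], [-1.0, -0.007, 0.003]]
force: [0.4, 0.2, -0.8]
opening: 0.901
```

```bash
python3 plan.py .4845 .0922 .2 97.4;  python3 - <<'E'
from h import *; C=cams('21')
import cv2
a=cv2.imread('pics/side21.png')[80:230,180:380]
cv2.imwrite('pics/c21.png',cv2.resize(a,None,fx=3,fy=3,interpolation=2))
for n in C:
    d=trace(n,'spray_can')
    if d: print(n,d[0]['p'],d[0]['at'],d[0]['mask'].sum(),fit(C,{n:d[0]['mask']},M['spray_can'],[.484,.092],0))
E
```

```text
t 41.2 pos [0.3996 0.3216 0.1979] jaw 93.44 op 78.4 F [ 0.4  0.2 -0.8] q [ 26.  23. 100.   0.  56. -67.]
shift [-0.0023 -0.071  -0.234 ] 0.245 rot [-3.96  0.16  0.43]
side 0.55 [285.8, 198.9] 1480 (array([0.48456741, 0.09798063]), np.float64(0.09236970017806434))
top 0.93 [287.1, 265.9] 717 (array([0.48274415, 0.09325394]), np.float64(0.11767857660040748))
```

View pics/c21.png

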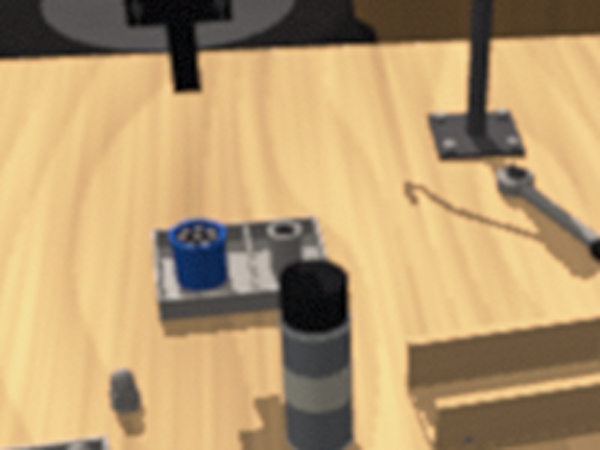

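Cup and short socket stand in the short tray. Now return the can, repeating the pose at which I released it (0.4845, 0.0922).

Call:
{"op": "play_rows", "data": {"rows": [[[-0.002,-0.007,-0.022,-1,0,0,0.085],[-0.002,-0.018,-0.058,-2,0,0,0.085],[-0.002,-0.03,-0.1,-3,0,0,0.085],[-0.002,-0.042,-0.14,-4,0,0,0.085],[-0.002,-0.054,-0.178,-4,0,0,0.085],[-0.002,-0.064,-0.21,-4,0,0,0.085],[-0.002,-0.07,-0.228,-4,0,0,0.085],[-0.002,-0.071,-0.234,-4,0,0,0.085],[-0.002,-0.071,-0.234,-4,0,0,0.085],[-0.002,-0.071,-0.234,-4,0,0,0.085],[-0.002,-0.071,-0.234,-4,0,0,0.085]]]}}

```text
time_s: 42.5
position: [0.4818, 0.0923, 0.1959]
tcp_rot: [[-0.001, -0.991, -0.131], [0.0, -0.131, 0.991], [-1.0, 0.001, 0.0]]
force: [-0.2, -0.3, 1.2]
opening: 0.977
```

```bash
python3 plan.py .4845 .0922 .109 97.4
```

```text
t 42.5 pos [0.4818 0.0923 0.1959] jaw 97.52 op 85.0 F [-0.2 -0.3  1.2] q [  -2.   22.  103.    0.   55. -100.]
shift [ 0.0869 -0.0027 -0.0005] 0.087 rot [ 0.12  0.03 -0.07]
```

Call:
{"op": "play_rows", "data": {"rows": [[[0.01,-0.0025,0,0,0,0,0.085],[0.03,-0.0025,0,0,0,0,0.085],[0.055,-0.0025,0,0,0,0,0.085],[0.074,-0.0025,0,0,0,0,0.085],[0.083,-0.0025,0,0,0,0,0.085],[0.087,-0.0025,0,0,0,0,0.085],[0.087,-0.0025,0,0,0,0,0.085],[0.087,-0.0025,0,0,0,0,0.07],[0.087,-0.0025,0,0,0,0,0.06]]]}}

```text
time_s: 43.4
position: [0.4858, 0.0916, 0.11]
tcp_rot: [[0.002, -0.992, -0.129], [-0.0, -0.129, 0.992], [-1.0, -0.002, -0.0]]
force: [-0.2, -0.1, -0.3]
opening: 0.869
```

Call:
{"op": "play_rows", "data": {"rows": [[[0,0,0,0,0,0,0.056],[0,0,0,0,0,0,0.052],[0,0,0,0,0,0,0.048],[0,0,0,0,0,0,0.03],[0,0,0,0,0,0,0],[0,0,0,0,0,0,0],[0,0,0,0,0,0,0]]]}}

```text
time_s: 44.1
position: [0.4853, 0.0918, 0.1095]
tcp_rot: [[0.0, -0.992, -0.129], [0.0, -0.129, 0.992], [-1.0, -0.0, 0.0]]
force: [0.1, 2.6, 3.7]
opening: 0.577
```

```bash
python3 plan.py .605 .108 .13 97.4
```

```text
t 44.1 pos [0.4853 0.0918 0.1095] jaw 97.42 op 50.2 F [0.1 2.6 3.7] q [  -2.   31.  107.    0.   43. -100.]
shift [-0.0205 -0.1208  0.0006] 0.123 rot [0.02 0.02 0.03]
```

Call:
{"op": "play_rows", "data": {"rows": [[[-0.005,0,0,0,0,0,0],[-0.013,0,0,0,0,0,0],[-0.02,0,0,0,0,0,0],[-0.022,-0.008,0,0,0,0,0],[-0.022,-0.022,0,0,0,0,0],[-0.022,-0.04,0,0,0,0,0],[-0.022,-0.06,0,0,0,0,0],[-0.022,-0.08,0,0,0,0,0],[-0.022,-0.098,0,0,0,0,0],[-0.022,-0.112,0,0,0,0,0],[-0.022,-0.119,0,0,0,0,0],[-0.022,-0.1215,0,0,0,0,0]]]}}

```text
time_s: 45.3
position: [0.6064, 0.1072, 0.1311]
tcp_rot: [[0.0, -0.992, -0.129], [-0.0, -0.129, 0.992], [-1.0, -0.0, -0.0]]
force: [-0.4, -0.5, -1.5]
opening: 0.58
```

Call:
{"op": "play_rows", "data": {"rows": [[[0,0,0,0,0,0,0],[0,0,0,0,0,0,0],[0,0,0,0,0,0,0]]]}}

```text
time_s: 45.6
position: [0.6048, 0.1072, 0.1312]
tcp_rot: [[-0.001, -0.992, -0.129], [-0.0, -0.129, 0.992], [-1.0, 0.001, 0.0]]
force: [-0.3, 0.1, -2.2]
opening: 0.577
```

```bash
python3 plan.py .6055 .1082 .1155 97.4;python3 - <<'E'
from h import *; C=cams('22')
import cv2
a=cv2.imread('pics/side22.png')[80:280,250:450]
cv2.imwrite('pics/c22.png',cv2.resize(a,None,fx=2.8,fy=2.8,interpolation=2))
E
```

```text
t 45.6 pos [0.6048 0.1072 0.1312] jaw 97.43 op 50.2 F [-0.3  0.1 -2.2] q [ -0.  36.  88.  -0.  56. -98.]
shift [ 0.0157 -0.0008  0.0009] 0.016 rot [ 0.03  0.   -0.05]
```

View pics/c22.png

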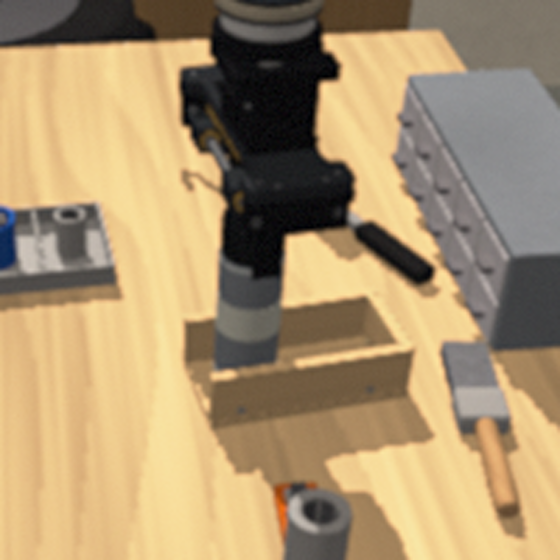

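Call:
{"op": "play_rows", "data": {"rows": [[[0.005,-0.001,0.001,0,0,0,0],[0.01,-0.001,0.001,0,0,0,0],[0.0135,-0.001,0.001,0,0,0,0],[0.0155,-0.001,0.001,0,0,0,0],[0.0165,-0.001,0.001,0,0,0,0],[0.0165,-0.001,0.001,0,0,0,0],[0.0165,-0.001,0.001,0,0,0,0]]]}}

```text
time_s: 46.4
position: [0.6068, 0.1085, 0.1155]
tcp_rot: [[0.001, -0.992, -0.129], [0.0, -0.129, 0.992], [-1.0, -0.001, 0.0]]
force: [-1.3, 0.6, 5.2]
opening: 0.579
```

Call:
{"op": "play_rows", "data": {"rows": [[[0,0,0,0,0,0,0.053],[0,0,0,0,0,0,0.058],[0,0,0,0,0,0,0.07],[0,0,0,0,0,0,0.082],[0,0,0,0,0,0,0.082],[-0.01,0,0,0,0,0,0.082],[-0.03,0,0,0,0,0,0.082],[-0.055,0,0,0,0,0,0.082],[-0.085,0,0,0,0,0,0.082],[-0.11,0,0,0,0,0,0.082],[-0.12,0,0,0,0,0,0.082],[-0.12,0,0,0,0,0,0.082]]]}}

```text
time_s: 47.6
position: [0.6076, 0.1084, 0.2368]
tcp_rot: [[0.004, -0.992, -0.129], [-0.0, -0.129, 0.992], [-1.0, -0.004, -0.001]]
force: [-1.0, -0.3, 0.3]
opening: 0.941
```

Call:
{"op": "play_rows", "data": {"rows": [[[0,0.02,-0.02,0,0,0,0.082],[0,0.05,-0.06,0,0,0,0.082],[0,0.08,-0.1,0,0,0,0.082],[0,0.1,-0.14,0,0,0,0.082],[0,0.11,-0.18,0,0,0,0.082],[0,0.11,-0.22,0,0,0,0.082],[0,0.11,-0.26,0,0,0,0.082],[0,0.11,-0.29,0,0,0,0.082],[0,0.11,-0.3,0,0,0,0.082],[0,0.11,-0.3,0,0,0,0.082],[0,0.11,-0.3,0,0,0,0.082]]]}}

```text
time_s: 48.7
position: [0.5353, -0.2017, 0.2338]
tcp_rot: [[-0.002, -0.992, -0.13], [0.002, -0.13, 0.992], [-1.0, 0.002, 0.003]]
force: [0.5, 0.3, 0.7]
opening: 0.945
```

```bash
cat > fin.py <<'E'
from h import *; C=cams('23')
s=read_state();print(s['position'],s['force'])
for t,z,x0 in (('spray_can',.006,[.605,.108]),('cap_cup',.003,[.398,.32]),('short_socket',.003,[.4715,.3246]),('deep_socket',.003,[.505,-.3163]),('hub_socket',.012,[.6185,-.108])):
    for n in C:
        d=trace(n,t)
        if d:
            p,f=fit(C,{n:d[0]['mask']},M[t],x0,z); print(t,n,round(d[0]['p'],2),d[0]['mask'].sum(),np.round(p,4),round(f,3))
E
python3 fin.py
```

```text
[ 0.53569195 -0.20135427  0.23431267] [-0.30011071  0.33603565 -0.16266987]
spray_can side 0.33 714 [0.605 0.108] 1.0
spray_can top 0.9 896 [0.603  0.1104] 0.064
cap_cup side 0.55 427 [0.3962 0.3227] 0.091
short_socket side 0.63 191 [0.4722 0.3247] 0.224
deep_socket side 0.67 753 [ 0.5069 -0.3159] 0.148
deep_socket top 0.52 2274 [ 0.505  -0.3163] 1.0
hub_socket side 0.85 704 [ 0.619  -0.1038] 0.138
hub_socket top 0.56 388 [ 0.6168 -0.1071] 0.194
```

View pics/side23.png

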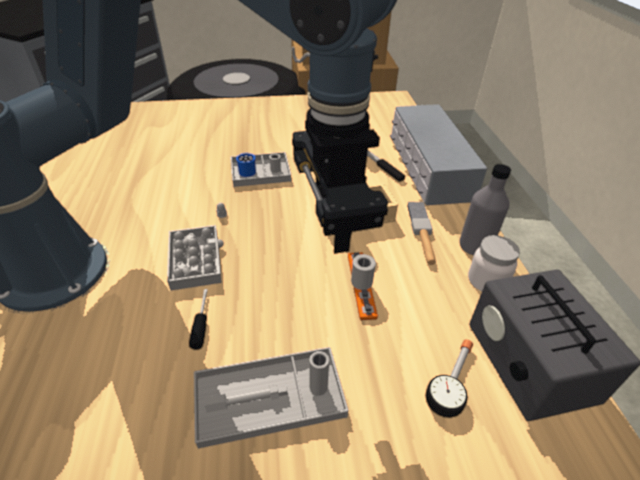

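View pics/top23.png

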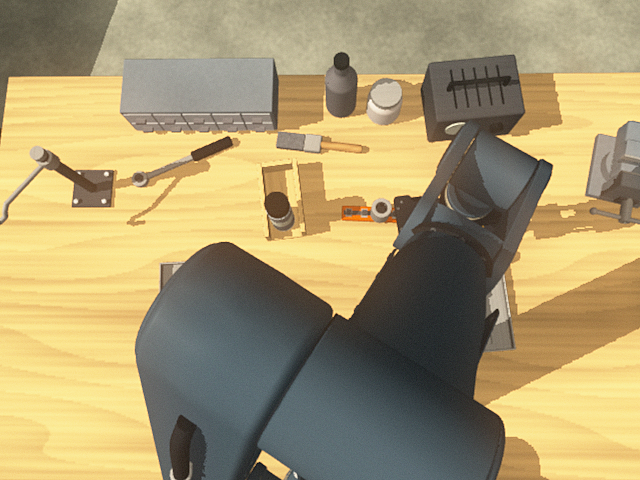

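```bash
python3 - <<'E'
from h import *
C=cams()
d=trace('side','extension_bar'); print([(x['p'],x['at']) for x in d])
for p in ((206,407),(288,393)): 
    w=ray(C['side'],p,.014)[:2]-[.4265,-.3236]; c,s=np.cos(.093),np.sin(.093); print(np.round([c*w[0]+s*w[1],-s*w[0]+c*w[1]],4))
s=read_state(); print(s['force'],s['qvel'].max())
E
```

```text
[(0.64, [242.8, 397.2]), (0.33, [245.6, 164.3])]
[-0.0964 -0.0046]
[ 0.0291 -0.0075]
[ 0.4618544  -0.30523003  0.26657135] 0.14935565369820614
```

```bash
python3 -c "
from rig import *
print(hand_in())"
```

```text
the job is handed in; nothing more can be done
None
```

Both kits are made up, everything is released, and I handed the job in at about 49 s of the 138 s allowed. No verdict was returned.

- **Longer tray:** the extension bar lies in the big compartment, about 2 mm off the compartment centre along x. The deep socket stands in the small one; it shows upright at about (0.507, −0.316), within 3 mm of the centre.
- **Shorter tray:** the short socket stands in the small compartment and the cup of valve caps in the bigger one. The last side picture has both within about 4 mm of their centres. The arm hid this tray from the top camera, so neither has a second check.
- **Spray can:** it stands back in the bay. The top view has it about 1.5 mm from its start. The side-camera check gave nothing usable, because the gripper stood in front of the can.
- **Hub socket:** it was left on its stud. The top and side views put it 1.6 mm and 2.5 mm from the start reading, which is within measuring noise.

The pictures showed nothing tipped, and forces read at the end of each move stayed below 7 N. At hand-in the gripper was open and clear of everything.

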